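# Cure the next batch of ink swatch tiles

## Robot

A 6-joint arm with a two-finger parallel gripper is mounted at the origin on the work surface. World frame = base frame: x ahead of the robot, y to its left, z up, the work surface at z = 0. Lengths are in m, angles in degrees, forces in N, time in s.
With the tool pointing down it reaches from about 0.3 to 0.75 m from the base axis. Payload 8.5 kg.
Tool frame: the origin (TCP) lies at the very end of the fingers, on their centre line; the grasp point (between the pads) lies 19 mm behind it (env.grip_depth is the z of the grasp point in the tool frame, in m); z points along the fingers, y is the direction in which the jaws open and shut (so a half turn about z gives the same grasp; the last joint's range is limited). The gripper opens to 85 mm and grips with 20 to 120 N. Pads are 22 mm wide; open, the fingers measure 114 mm over their backs; the gripper's body (76 mm by 85 mm) begins 54 mm behind the grasp point. The pads swing forward as they close: fully open they stand 13 mm farther back than shut.
Start: joints at [-88.31, 21.807, 74.336, -0, 83.858, -12.336], TCP at [0.133, -0.534, 0.231] pointing down, gripper open.
Joint ranges: [-178.18, 178.18], [-50.72, 133.34], [12.68, 142.11], [-81.47, 261.47], [9.98, 163.14], [-165.26, 165.26]. Speed limits (degrees/s): [136.94, 136.94, 180, 180, 180, 180].

## Interface

Orientations are given as a 3x3 rotation matrix whose columns are the frame's x, y, z axes.
In Python, from rig import env gives the robot as it stands.
- The arm moves only by the tool apply_moves, never from a script. Its argument "plan" is a list of rows, each an object of numbers: "tx", "ty", "tz": the shift along the world's x, y, z in mm; "rx", "ry", "rz": the turn, a rotation vector about the world's x, y, z in rad; "jaw": the opening, from -1 (shut) to 1 (fully open). A call has 1 to 12 rows; each row is the pose to reach, as a shift and turn from the pose measured when the call began; what a row does not reach only later rows make up. A row lasts 1/10 s, in which the tool goes at most 50 mm and 8.59 degrees, less where a joint would pass 70% of its speed; a pose out of reach is approached as far as the arm can. A call with a gripper value outside its range is refused whole. The fingers move at their own pace and stop on an object; "grip_force" is the grip in N (left out, the last holds). Time passes only in rows, so rows that repeat a pose let the fingers close. It gives the time, the measured TCP pose, the force and the opening at its end, in the units of the state.
- env.observe(): the state, without advancing time (a new reading comes with each control period).
- env.get_image(name): name is "scene" or "top"; returns a dict with "image" (400x640x3 uint8, red, green, blue), "intrinsics" (3x3 intrinsics, pixels), "world_from_camera" (4x4, takes a point from camera to world coordinates). Camera axes: x right, y up, looking along -z (the intrinsics and any distortion apply to the point x, -y, -z); pixel columns grow to the right and rows downward; lengths in m; the calibration is good to about 2 mm. A picture is of the moment at which its call begins. There is no depth.
- env.close_job(): hands the job in, once; it reports no verdict.
The state is a dict: "time_s": time; "q": joint angles; "qvel": joint speeds; "joint_efforts": joint torques, N m; "position": TCP position; "tool_rot": TCP orientation; "ft_force": force on the tool from outside, world axes, zero at the start; "wrist_torque": the same for the moment, N m; "grip_width": finger opening in m.
Only numpy, scipy, OpenCV 4.12 (cv2) and the standard library are available. Lean on these libraries where they do the work, as an engineer would, in place of code of your own. Each camera call takes 0.05 s, during which the arm holds its last target.

## Task

Lift the hood of the curing unit fully open, take out the finished swatch tile and lay it flat on the cork mat, and lay every waiting tile from the grey board flat on the unit's bed, swatch up, side by side and inside the hood's outline. Then lower the hood gently all the way shut without ever letting it drop, and only with it shut twist the spring-return start knob clockwise to its stop, hold it there for a moment and let it spring back home. Leave the hood shut and the other things on the table where they are.

Things in the scene. Friction and masses are not known exactly. Their poses are not given: they have to be found in the camera images.
- tile0: Waiting swatch tile: white rigid plastic plate 60 x 36 x 12 mm (x, y, z), 40 g or so, with a dark swatch 40 x 24 mm on its upper face; origin at the centre of its underside, x along the 60 mm side, z out of the swatch face. Starts swatch up on the grey board; may be absent
- tile1: Waiting swatch tile: white rigid plastic plate 60 x 36 x 12 mm (x, y, z), 40 g or so, with a dark swatch 40 x 24 mm on its upper face; origin at the centre of its underside, x along the 60 mm side, z out of the swatch face. Starts swatch up on the grey board; may be absent
- tile2: Waiting swatch tile: white rigid plastic plate 60 x 36 x 12 mm (x, y, z), 40 g or so, with a dark swatch 40 x 24 mm on its upper face; origin at the centre of its underside, x along the 60 mm side, z out of the swatch face. Starts swatch up on the grey board; may be absent
- tile3: Waiting swatch tile: white rigid plastic plate 60 x 36 x 12 mm (x, y, z), 40 g or so, with a dark swatch 40 x 24 mm on its upper face; origin at the centre of its underside, x along the 60 mm side, z out of the swatch face. Starts swatch up on the grey board; may be absent
- done_tile: Finished swatch tile: white rigid plastic plate 60 x 36 x 12 mm (x, y, z), 40 g or so, with a dark swatch 40 x 24 mm on its upper face; origin at the centre of its underside, x along the 60 mm side, z out of the swatch face. Same look as the others; starts on the curing unit's bed under the shut hood
- board: thin grey laminate board, 190 (x) x 220 (y) x 3 mm, fixed to the table to the right of the unit, where the waiting tiles lie; origin at the centre of its underside
- mat: cork mat, 110 (x) x 140 (y) x 4 mm, fixed to the table, for finished tiles; origin at the centre of its underside
- unit: the curing unit: white flat base 205 (x) x 390 (y) x 35 mm, fixed to the table, origin under it on its middle line, 95 mm behind its front edge, front (towards the robot) at -x. The hood, 280 mm wide, covers its +y part; the grey knob panel (top 50 mm above the table) is at its -y end
- bed (a point): centre of the dark flat bed on the unit, on its surface, 35 mm above the table; axes as the unit's. The shut hood's walls leave 160 mm (x) by 270 mm (y) clear about this point, and 45 mm of height: room for four tiles side by side along y, long sides along x
- hood_hinge (a point): middle of the hood's hinge line, which runs along the unit's y axis at the bed's far edge, 35 mm above the table and 85 mm beyond the bed's centre; fixed
- hood_handle (a point): middle of the hood's handle: a round steel bar 12 mm thick, 120 mm long along the unit's y axis, parallel to the hinge, standing 40 mm (centre line) in front of the hood's front wall on a post at each end. Moves with the hood; when shut it lies 210 mm in front of the hinge and 28 mm above it
- hood (a joint): hood angle in rad: 0 = shut down on the base, 1.65 = open against its stop, a little past upright, where it stays by its own weight; from about 1.2 and below it falls shut if let go. Grey sheet-metal box, open below, 170 mm deep, 280 mm wide, top 50 mm above the bed; 0.35 kg. Lift the handle up and away from the robot
- knob_grip (a point): on the start knob's vertical axis, at the height to grip, 80 mm above the table; turns with the knob. The grip is an upright black bar 44 mm long, 12 mm thick and 26 mm high (top 7 mm above this point, bottom 19 mm below it) on a 48 mm disc; at rest the bar lies along the unit's x axis. The hood's side wall is 58 mm to its +y side; its top is about 10 mm above this point
- start_knob (a joint): start knob angle in rad: 0 = home, grows clockwise seen from above, stop at 1.2; a spring (0.1 N m at the stop) returns it home when let go
- pad_a: bystander, flat closed ink pad, 75 x 50 x 19 mm, loose on the table; leave alone; origin at the centre of its underside
- pad_b: bystander, flat closed ink pad, 75 x 50 x 19 mm, loose on the table; leave alone; origin at the centre of its underside
- pot_a: bystander, small white pot with a blue cap, diameter 40, height 55 mm, loose on the table; leave alone; origin at the centre of its underside
- pot_b: bystander, small black pot with a white cap, diameter 40, height 55 mm, loose on the table; leave alone; origin at the centre of its underside
- cup: bystander, open white plastic cup, rim diameter 64, height 80 mm, loose on the table; leave alone; origin at the centre of its underside
- ink_jar: bystander, grey jar with a blue cap, diameter 60, height 90 mm, loose on the table; leave alone; origin at the centre of its underside
Things that resemble listed ones, but are neither listed nor needed, are in the scene too. What is shaped like the tile2 but green, orange or turquoise is not meant.

How it is judged:
By the outcome, as a careful person would: the job done as asked, in the order asked, and still so for the second after the job is handed in, with the robot touching nothing.
Of tile0, tile1, tile2, tile3 only 2 to 4 are there at a start; the rules pass over those that are not, and their reading is None.
At some moment in a run one of tile0, tile1, tile2, tile3, done_tile may be knocked a few centimetres aside while the robot is not near it.
It also fails if it takes over 210 s, if anything falls off the work surface, if the arm or the gripper's body presses on something with over 40 N, if the wrist force passes 120 N, or if a joint passes its speed limit or range.

## Working session

There is one attempt and no reset: what is moved stays moved. The work goes in short steps, Python scripts to look and compute and a tool call to move; the robot and the scene stay as the last step left them, time stands still between calls to the robot, and variables do not carry over. Pictures are saved under pics/ and viewed, and the job is handed in when it is done.

Besides the shell and the picture viewer there is one more tool, called after "Emit:" by a JSON object that holds its "method" and its "body". apply_moves: Moves the arm, as the interface text tells. Its arguments: {"type":"object","properties":{"plan":{"type":"array","items":{"type":"object","properties":{"tx":{"type":"number"},"ty":{"type":"number"},"tz":{"type":"number"},"rx":{"type":"number"},"ry":{"type":"number"},"rz":{"type":"number"},"jaw":{"type":"number"}}}},"grip_force":{"type":"number"}},"required":["plan"]}

```bash
ls; mkdir -p pics; cat > h.py <<'E'
import numpy as np,cv2
from rig import env
def snap(n,f):
    d=env.get_image(n); cv2.imwrite('pics/'+f,d['image'][:,:,::-1]); return d
def ray(d,u,v,z):
    K=d['intrinsics'];T=d['world_from_camera']
    p=np.array([(u-K[0,2])/K[0,0],-(v-K[1,2])/K[1,1],-1.])
    w=T[:3,:3]@p;o=T[:3,3]
    return o+w*(z-o[2])/w[2]
def proj(d,P):
    K=d['intrinsics'];T=d['world_from_camera']
    c=T[:3,:3].T@(np.array(P)-T[:3,3])
    return K[0,0]*c[0]/-c[2]+K[0,2],K[1,1]*-c[1]/-c[2]+K[1,2]
E
python3 - <<'E'
from h import *
for n in('scene','top'):
    d=snap(n,n+'0.png');print(n,d['intrinsics'],d['world_from_camera'],d.keys())
print(env.observe(),env.grip_depth)
E
```

```text
pics
scene [[413.16609606   0.         320.27399101]
 [  0.         413.16609606 201.56276758]
 [  0.           0.           1.        ]] [[ 0.77437729 -0.36229025  0.5187346   1.19429425]
 [ 0.63266238  0.43190356 -0.6428045  -0.89833292]
 [ 0.00883848  0.82595708  0.56366372  0.79657502]
 [ 0.          0.          0.          1.        ]] dict_keys(['image', 'intrinsics', 'world_from_camera'])
top [[395.50219518   0.         317.16507749]
 [  0.         395.50219518 197.46342019]
 [  0.           0.           1.        ]] [[ 0.00724503  0.98232776 -0.18702858  0.28795422]
 [-0.99995503  0.00597254 -0.00736628 -0.06204265]
 [-0.00611907  0.18707354  0.98232685  1.42556461]
 [ 0.          0.          0.          1.        ]] dict_keys(['image', 'intrinsics', 'world_from_camera'])
{'time_s': 0.1, 'q': array([-8.83103576e+01,  2.18383310e+01,  7.43775636e+01,  1.34080757e-03,
        8.38586722e+01, -1.23364425e+01]), 'qvel': array([-0.01147478, -0.04406011, -0.16807993,  0.06332958, -0.0093542 ,
       -0.00372856]), 'joint_efforts': array([ 2.49611134e-03, -4.49221659e+01, -2.31655598e+01, -2.04332819e-04,
        3.70286245e-03, -8.89648845e-06]), 'position': array([ 0.13328998, -0.53334719,  0.23077902]), 'tool_rot': array([[ 9.70186099e-01,  2.42361162e-01, -1.51164709e-05],
       [ 2.42360976e-01, -9.70185273e-01,  1.30155638e-03],
       [ 3.00780940e-04, -1.26641555e-03, -9.99999153e-01]]), 'ft_force': array([ 0.09301999, -0.07306304, -0.3676118 ]), 'wrist_torque': array([-0.02284797, -0.00698163,  0.05433983]), 'grip_width': 0.08573169038094532} -0.0187
```

View pics/scene0.png

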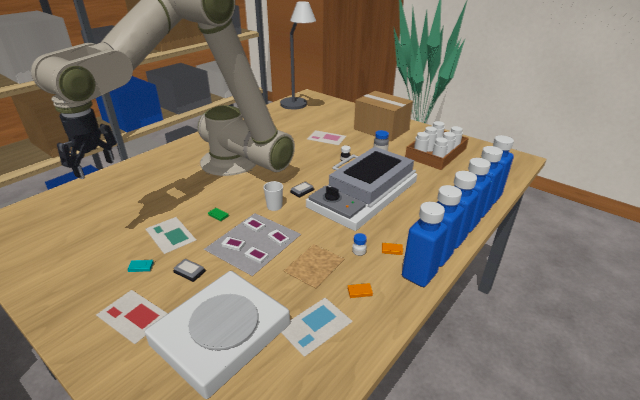

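View pics/top0.png

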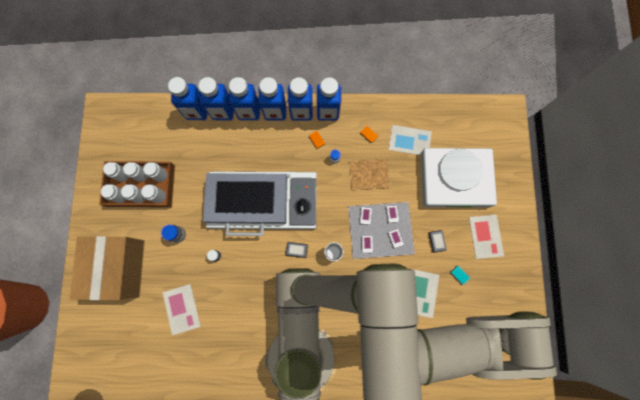

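The top view shows four magenta-swatch tiles on the board at (366,215), (393,214), (367,243) and (396,238). The unit is at about (260,200), the mat at (369,175) and the handle at (245,230). Next I'll enlarge that area and measure.

```bash
python3 - <<'E'
from h import *
d=env.get_image('top');im=d['image'][:,:,::-1]
c=im[150:280,190:450];cv2.imwrite('pics/crop1.png',cv2.resize(c,None,fx=3,fy=3,interpolation=cv2.INTER_CUBIC))
hsv=cv2.cvtColor(im,cv2.COLOR_BGR2HSV)
d2=im.astype(int)
# white tile: bright low-sat inside board area
def blobs(mask,z,lo,hi,roi):
    m=np.zeros_like(mask);x0,y0,x1,y1=roi;m[y0:y1,x0:x1]=mask[y0:y1,x0:x1]
    cs,_=cv2.findContours(m,cv2.RETR_EXTERNAL,cv2.CHAIN_APPROX_NONE)
    for c in cs:
        a=cv2.contourArea(c)
        if lo<a<hi:
            P=np.array([ray(d,p[0],p[1],z)[:2] for p in c.reshape(-1,2).astype(float)],np.float32)
            r=cv2.minAreaRect(P*1000)
            print('px',cv2.minAreaRect(c)[0],'a',a,'rect',np.round(r[0],1),np.round(r[1],1),round(r[2],1))
H,S,V=cv2.split(hsv)
print('tiles white');blobs(((S<40)&(V>150)).astype(np.uint8)*255,.015,40,2000,(340,195,420,265))
print('swatch');blobs(((S>80)&(H>140)).astype(np.uint8)*255,.015,20,2000,(340,195,420,265))
print('board');blobs(((S<60)|((H>140)&(S>60))).astype(np.uint8)*255,.003,2000,20000,(340,195,420,265))
print('bed dark glass');blobs((V<60).astype(np.uint8)*255,.085,500,20000,(190,160,320,235))
print('unit');blobs((S<70).astype(np.uint8)*255,.035,3000,40000,(195,160,325,245))
E
```

```text
tiles white
swatch
px (367.0, 242.5) a 36.0 rect [ 394.8 -229.6] [14.2 32.2] 89.1
px (395.50006103515625, 237.0000457763672) a 33.0 rect [ 415.1 -331.2] [33.  16.1] 25.2
px (366.0, 214.0) a 30.0 rect [ 497.  -227.7] [14.4 29.3] 89.1
px (392.2162170410156, 212.2972869873047) a 31.5 rect [ 503.7 -322.1] [33.3 16.6] 7.7
board
px (380.8642883300781, 229.91746520996094) a 3082.5 rect [ 442.3 -280.4] [188.8 220.6] 4.6
bed dark glass
px (244.5, 197.0) a 1627.0 rect [543.7 199.2] [105.6 195.7] 0.3
unit
px (259.5, 203.0) a 6502.5 rect [533. 154.] [232.3 403. ] 0.3
```

View pics/crop1.png

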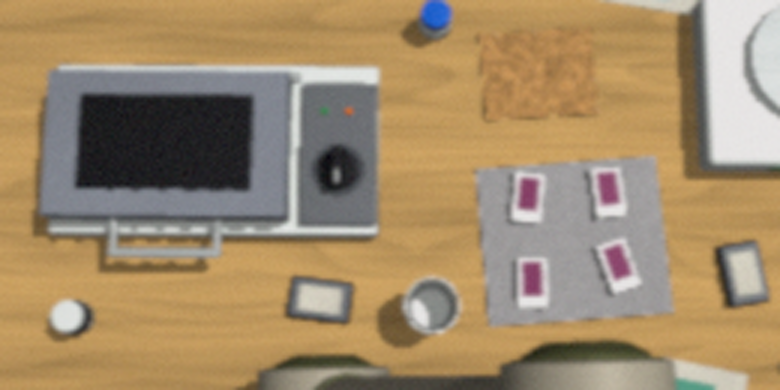

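```bash
python3 - <<'E'
from h import *
d=env.get_image('top');im=d['image'][:,:,::-1]
c=im[160:250,195:325];cv2.imwrite('pics/crop2.png',cv2.resize(c,None,fx=6,fy=6,interpolation=cv2.INTER_CUBIC))
d=env.get_image('scene');im=d['image'][:,:,::-1]
c=im[140:230,300:430];cv2.imwrite('pics/crop3.png',cv2.resize(c,None,fx=6,fy=6,interpolation=cv2.INTER_CUBIC))
E
```

```text
(no output)
```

View pics/crop2.png

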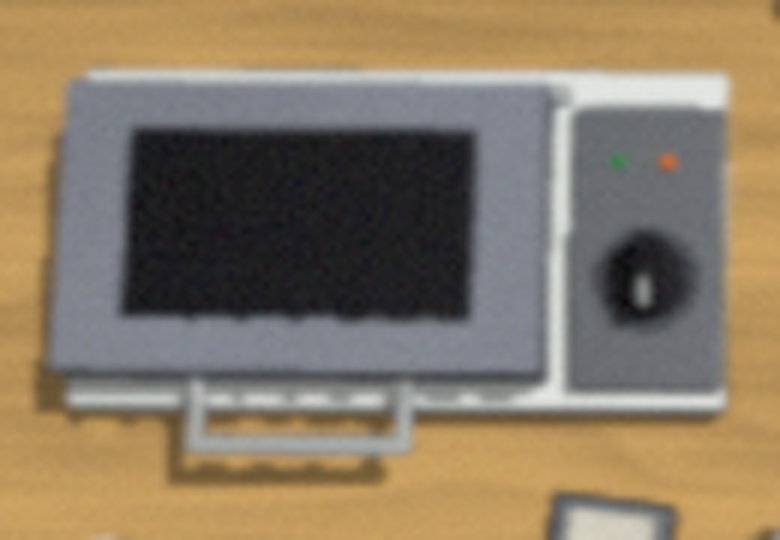

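View pics/crop3.png

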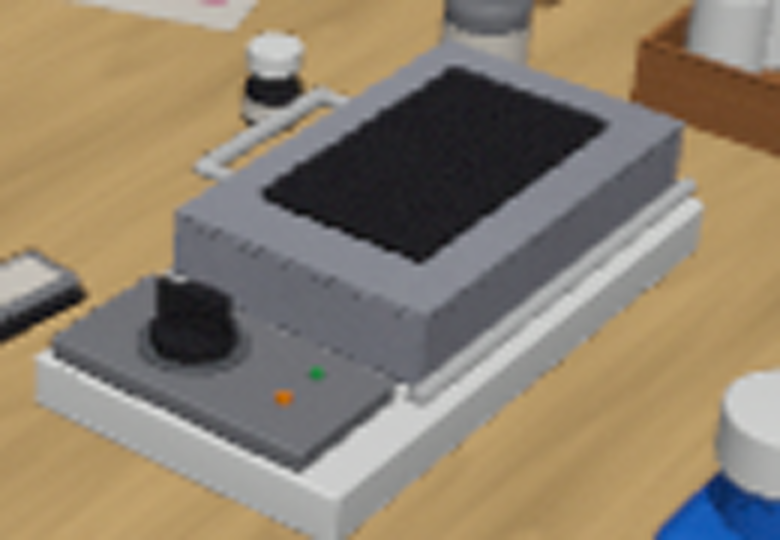

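```bash
python3 - <<'E'
from h import *
d=env.get_image('top');s=env.get_image('scene')
def t(n,u,v,z): print(n,np.round(ray(d,(u-2.5)/6+195,(v-2.5)/6+160,z)*1000,1))
def q(n,u,v,z): print(n,np.round(ray(s,(u-2.5)/6+300,(v-2.5)/6+140,z)*1000,1))
t('handle L',187,443,.063);t('handle R',411,446,.063)
t('base BR',729,74,.035);t('base FR',724,409,.035);t('base FL',68,407,.035)
t('panel TR',723,108,.05);t('panel BR',721,390,.05);t('panel BL',566,390,.05)
t('hood top FL',50,370,.085);t('FR',545,377,.085);t('BR',549,84,.085);t('BL',72,82,.085)
t('knob disc',645,281,.063);
q('s base BR',345,500,.035);q('s base FR',38,362,.035);q('s base BL',704,203,.035)
q('s hood BR',428,312,.085);q('FR',176,213,.085);q('BL',683,127,.085)
q('handle R',202,165,.063);q('handle L',320,97,.063);q('knobtop f',157,278,.087);q('knobtop b',232,297,.087);q('disc',193,340,.055)
E
```

```text
handle L [419.1 262.9  63. ]
handle R [418.2 133.8  63. ]
base BR [646.9 -47.   35. ]
base FR [443.9 -45.6  35. ]
base FL [442.6 340.8  35. ]
panel TR [622.2 -43.8  50. ]
panel BR [453.3 -44.   50. ]
panel BL [452.7  46.3  50. ]
hood top FL [458.1 337.9  85. ]
FR [455.9  55.7  85. ]
BR [627.4  57.2  85. ]
BL [627.  335.4  85. ]
knob disc [515.2   0.6  63. ]
s base BR [652.2 -47.1  35. ]
s base FR [451.2 -52.7  35. ]
s base BL [648.3 337.8  35. ]
s hood BR [627.  60.  85.]
FR [461.5  54.6  85. ]
BL [631.1 329.1  85. ]
handle R [415.9 138.3  63. ]
handle L [419.7 254.3  63. ]
knobtop f [498.2  -8.4  87. ]
knobtop b [540.5   2.4  87. ]
disc [521.  -5.  55.]
```

Emit:
{"method": "apply_moves", "body": {"plan": [{"tx": 50, "ty": 60, "tz": 30, "rz": 0.14, "jaw": -0.34}, {"tx": 100, "ty": 120, "tz": 30, "rz": 0.28, "jaw": -0.34}, {"tx": 270, "ty": 380, "tz": 30, "rz": 1.326, "jaw": -0.34}, {"tx": 270, "ty": 380, "tz": 30, "rz": 1.326, "jaw": -0.34}, {"tx": 270, "ty": 380, "tz": 30, "rz": 1.326, "jaw": -0.34}, {"tx": 270, "ty": 380, "tz": 30, "rz": 1.326, "jaw": -0.34}, {"tx": 270, "ty": 380, "tz": 30, "rz": 1.326, "jaw": -0.34}, {"tx": 270, "ty": 380, "tz": 30, "rz": 1.326, "jaw": -0.34}, {"tx": 270, "ty": 380, "tz": 30, "rz": 1.326, "jaw": -0.34}, {"tx": 283, "ty": 731, "tz": -20, "rz": 1.326, "jaw": -0.34}, {"tx": 283, "ty": 731, "tz": -20, "rz": 1.326, "jaw": -0.34}, {"tx": 283, "ty": 731, "tz": -20, "rz": 1.326, "jaw": -0.34}], "grip_force": 25}}

```text
validation failed for argument at $.pl...
```

Emit:
{"method": "apply_moves", "body": {"plan": [{"tx": 50, "ty": 60, "tz": 30, "rx": 0, "ry": 0, "rz": 0.14, "jaw": -0.34}], "grip_force": 25}}

```text
time_s: 0.45
position: [0.1613, -0.4991, 0.2467]
tool_rot: [[0.928, 0.373, -0.001], [0.373, -0.928, 0.004], [0.001, -0.004, -1.0]]
ft_force: [0.5, 0.1, 0.3]
grip_width: 0.0732
```

Emit:
{"method": "apply_moves", "body": {"plan": [{"tx": 230, "ty": 350, "tz": 10, "rx": 0, "ry": 0, "rz": 1.189, "jaw": -0.34}, {"tx": 230, "ty": 350, "tz": 10, "rx": 0, "ry": 0, "rz": 1.189, "jaw": -0.34}, {"tx": 230, "ty": 350, "tz": 10, "rx": 0, "ry": 0, "rz": 1.189, "jaw": -0.34}, {"tx": 230, "ty": 350, "tz": 10, "rx": 0, "ry": 0, "rz": 1.189, "jaw": -0.34}, {"tx": 230, "ty": 350, "tz": 10, "rx": 0, "ry": 0, "rz": 1.189, "jaw": -0.34}, {"tx": 230, "ty": 350, "tz": 10, "rx": 0, "ry": 0, "rz": 1.189, "jaw": -0.34}, {"tx": 230, "ty": 350, "tz": 10, "rx": 0, "ry": 0, "rz": 1.189, "jaw": -0.34}, {"tx": 230, "ty": 350, "tz": 10, "rx": 0, "ry": 0, "rz": 1.189, "jaw": -0.34}, {"tx": 255, "ty": 697, "tz": -36, "rx": 0, "ry": 0, "rz": 1.189, "jaw": -0.34}, {"tx": 255, "ty": 697, "tz": -36, "rx": 0, "ry": 0, "rz": 1.189, "jaw": -0.34}, {"tx": 255, "ty": 697, "tz": -36, "rx": 0, "ry": 0, "rz": 1.189, "jaw": -0.34}, {"tx": 255, "ty": 697, "tz": -36, "rx": 0, "ry": 0, "rz": 1.189, "jaw": -0.34}]}}

```text
time_s: 1.65
position: [0.4006, 0.0365, 0.2314]
tool_rot: [[-0.0, 1.0, -0.004], [1.0, 0.0, 0.0], [0.0, -0.004, -1.0]]
ft_force: [1.2, -0.1, 0.7]
grip_width: 0.0281
```

Emit:
{"method": "apply_moves", "body": {"plan": [{"tx": 15, "ty": 161, "tz": -60, "rx": 0, "ry": 0, "rz": 0, "jaw": -0.34}, {"tx": 15, "ty": 161, "tz": -60, "rx": 0, "ry": 0, "rz": 0, "jaw": -0.34}, {"tx": 15, "ty": 161, "tz": -60, "rx": 0, "ry": 0, "rz": 0, "jaw": -0.34}, {"tx": 15, "ty": 161, "tz": -60, "rx": 0, "ry": 0, "rz": 0, "jaw": -0.34}, {"tx": 15, "ty": 161, "tz": -100, "rx": 0, "ry": 0, "rz": 0, "jaw": -0.34}, {"tx": 15, "ty": 161, "tz": -130, "rx": 0, "ry": 0, "rz": 0, "jaw": -0.34}, {"tx": 15, "ty": 161, "tz": -130, "rx": 0, "ry": 0, "rz": 0, "jaw": -0.34}, {"tx": 15, "ty": 161, "tz": -130, "rx": 0, "ry": 0, "rz": 0, "jaw": -0.34}]}}

```text
time_s: 2.45
position: [0.4159, 0.1975, 0.1021]
tool_rot: [[-0.0, 1.0, -0.004], [1.0, 0.0, 0.0], [0.0, -0.004, -1.0]]
ft_force: [0.2, 0.6, -0.0]
grip_width: 0.0283
```

```bash
python3 - <<'E'
from h import *
d=snap('scene','s1.png');im=cv2.imread('pics/s1.png')
cv2.imwrite('pics/s1c.png',cv2.resize(im[80:230,270:430],None,fx=4,fy=4,interpolation=cv2.INTER_CUBIC))
print(env.observe()['q'])
E
```

```text
[1.05725417e+01 2.16737882e+01 9.93360415e+01 7.10590497e-02
 5.90723966e+01 1.05403236e+01]
```

View pics/s1c.png

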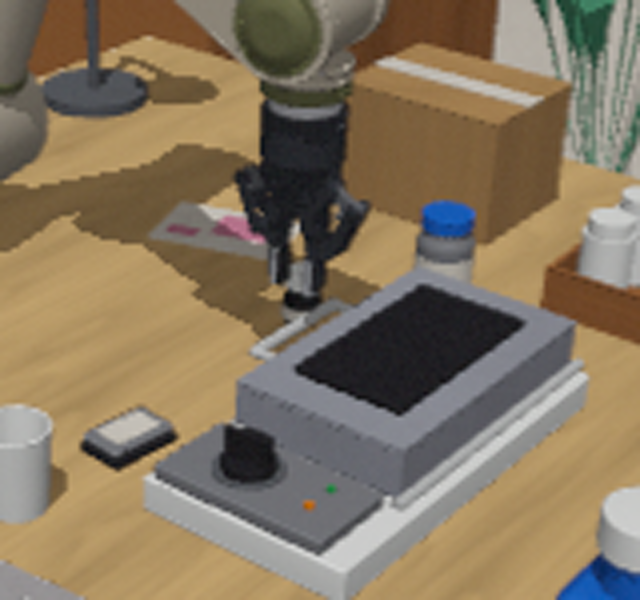

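The gripper is centred over the handle (crop about (300,320)). I'll descend and close on the bar.

Emit:
{"method": "apply_moves", "body": {"plan": [{"tx": 0, "ty": 0, "tz": -25, "rx": 0, "ry": 0, "rz": 0, "jaw": -0.34}, {"tx": 0, "ty": 0, "tz": -45, "rx": 0, "ry": 0, "rz": 0, "jaw": -0.34}, {"tx": 0, "ty": 0, "tz": -56, "rx": 0, "ry": 0, "rz": 0, "jaw": -0.34}, {"tx": 0, "ty": 0, "tz": -58, "rx": 0, "ry": 0, "rz": 0, "jaw": -0.34}, {"tx": 0, "ty": 0, "tz": -58, "rx": 0, "ry": 0, "rz": 0, "jaw": -1}, {"tx": 0, "ty": 0, "tz": -58, "rx": 0, "ry": 0, "rz": 0, "jaw": -1}, {"tx": 0, "ty": 0, "tz": -58, "rx": 0, "ry": 0, "rz": 0, "jaw": -1}, {"tx": 0, "ty": 0, "tz": -58, "rx": 0, "ry": 0, "rz": 0, "jaw": -1}, {"tx": 0, "ty": 0, "tz": -58, "rx": 0, "ry": 0, "rz": 0, "jaw": -1}]}}

```text
time_s: 3.4
position: [0.4178, 0.1976, 0.046]
tool_rot: [[0.0, 1.0, 0.002], [1.0, -0.0, 0.001], [0.001, 0.002, -1.0]]
ft_force: [3.7, -1.5, 7.9]
grip_width: 0.0108
```

```bash
python3 - <<'E'
import numpy as np
r=np.hypot(210,28);a0=np.arctan2(28,-210)
for f in range(0,18):
    th=1.65*f/17; a=a0-th
    print(round(th,3),np.round([r*np.cos(a)+210,r*np.sin(a)-28],0))
from h import *
o=env.observe();print(o['ft_force'],o['wrist_torque'])
E
```

```text
0.0 [ 0. -0.]
0.097 [ 4. 20.]
0.194 [ 9. 40.]
0.291 [17. 59.]
0.388 [26. 77.]
0.485 [37. 95.]
0.582 [ 50. 111.]
0.679 [ 64. 126.]
0.776 [ 80. 139.]
0.874 [ 97. 151.]
0.971 [114. 161.]
1.068 [133. 169.]
1.165 [153. 176.]
1.262 [173. 181.]
1.359 [193. 183.]
1.456 [214. 184.]
1.553 [234. 182.]
1.65 [255. 179.]
[ 3.72432606 -1.46384029  7.90150563] [-0.27773403 -0.54477816 -0.07183656]
```

Emit:
{"method": "apply_moves", "body": {"plan": [{"tx": 2, "ty": 0, "tz": 10, "rx": 0, "ry": 0, "rz": 0, "jaw": -1}, {"tx": 4, "ty": 0, "tz": 20, "rx": 0, "ry": 0, "rz": 0, "jaw": -1}, {"tx": 6, "ty": 0, "tz": 30, "rx": 0, "ry": 0, "rz": 0, "jaw": -1}, {"tx": 9, "ty": 0, "tz": 40, "rx": 0, "ry": 0, "rz": 0, "jaw": -1}, {"tx": 13, "ty": 0, "tz": 50, "rx": 0, "ry": 0, "rz": 0, "jaw": -1}, {"tx": 17, "ty": 0, "tz": 59, "rx": 0, "ry": 0, "rz": 0, "jaw": -1}, {"tx": 21, "ty": 0, "tz": 68, "rx": 0, "ry": 0, "rz": 0, "jaw": -1}, {"tx": 26, "ty": 0, "tz": 77, "rx": 0, "ry": 0, "rz": 0, "jaw": -1}, {"tx": 31, "ty": 0, "tz": 86, "rx": 0, "ry": 0, "rz": 0, "jaw": -1}, {"tx": 37, "ty": 0, "tz": 95, "rx": 0, "ry": 0, "rz": 0, "jaw": -1}]}}

```text
time_s: 4.4
position: [0.4538, 0.1975, 0.1414]
tool_rot: [[-0.0, 1.0, -0.001], [1.0, 0.0, 0.001], [0.001, -0.001, -1.0]]
ft_force: [-5.9, -1.3, 0.2]
grip_width: 0.0109
```

Emit:
{"method": "apply_moves", "body": {"plan": [{"tx": 6, "ty": 0, "tz": 8, "rx": 0, "ry": 0, "rz": 0, "jaw": -1}, {"tx": 13, "ty": 0, "tz": 16, "rx": 0, "ry": 0, "rz": 0, "jaw": -1}, {"tx": 20, "ty": 0, "tz": 24, "rx": 0, "ry": 0, "rz": 0, "jaw": -1}, {"tx": 27, "ty": 0, "tz": 31, "rx": 0, "ry": 0, "rz": 0, "jaw": -1}, {"tx": 35, "ty": 0, "tz": 38, "rx": 0, "ry": 0, "rz": 0, "jaw": -1}, {"tx": 43, "ty": 0, "tz": 44, "rx": 0, "ry": 0, "rz": 0, "jaw": -1}, {"tx": 51, "ty": 0, "tz": 50, "rx": 0, "ry": 0, "rz": 0, "jaw": -1}, {"tx": 60, "ty": 0, "tz": 56, "rx": 0, "ry": 0, "rz": 0, "jaw": -1}, {"tx": 68, "ty": 0, "tz": 61, "rx": 0, "ry": 0, "rz": 0, "jaw": -1}, {"tx": 77, "ty": 0, "tz": 66, "rx": 0, "ry": 0, "rz": 0, "jaw": -1}, {"tx": 86, "ty": 0, "tz": 70, "rx": 0, "ry": 0, "rz": 0, "jaw": -1}, {"tx": 96, "ty": 0, "tz": 74, "rx": 0, "ry": 0, "rz": 0, "jaw": -1}]}}

```text
time_s: 5.6
position: [0.5502, 0.1974, 0.217]
tool_rot: [[-0.0, 1.0, 0.0], [1.0, 0.0, 0.001], [0.001, 0.0, -1.0]]
ft_force: [-5.0, -1.0, 5.9]
grip_width: 0.0108
```

Emit:
{"method": "apply_moves", "body": {"plan": [{"tx": 10, "ty": 0, "tz": 3, "rx": 0, "ry": 0, "rz": 0, "jaw": -1}, {"tx": 20, "ty": 0, "tz": 6, "rx": 0, "ry": 0, "rz": 0, "jaw": -1}, {"tx": 30, "ty": 0, "tz": 9, "rx": 0, "ry": 0, "rz": 0, "jaw": -1}, {"tx": 40, "ty": 0, "tz": 11, "rx": 0, "ry": 0, "rz": 0, "jaw": -1}, {"tx": 50, "ty": 0, "tz": 12, "rx": 0, "ry": 0, "rz": 0, "jaw": -1}, {"tx": 60, "ty": 0, "tz": 13, "rx": 0, "ry": 0, "rz": 0, "jaw": -1}, {"tx": 70, "ty": 0, "tz": 13, "rx": 0, "ry": 0, "rz": 0, "jaw": -1}, {"tx": 80, "ty": 0, "tz": 13, "rx": 0, "ry": 0, "rz": 0, "jaw": -1}, {"tx": 90, "ty": 0, "tz": 13, "rx": 0, "ry": 0, "rz": 0, "jaw": -1}, {"tx": 100, "ty": 0, "tz": 12, "rx": 0, "ry": 0, "rz": 0, "jaw": -1}, {"tx": 110, "ty": 0, "tz": 11, "rx": 0, "ry": 0, "rz": 0, "jaw": -1}, {"tx": 116, "ty": 0, "tz": 10, "rx": 0, "ry": 0, "rz": 0, "jaw": -1}]}}

```text
time_s: 6.8
position: [0.6673, 0.1973, 0.2276]
tool_rot: [[0.0, 1.0, 0.002], [1.0, -0.0, 0.001], [0.001, 0.002, -1.0]]
ft_force: [0.0, -0.8, 1.6]
grip_width: 0.0109
```

Emit:
{"method": "apply_moves", "body": {"plan": [{"tx": 3, "ty": 0, "tz": 0, "rx": 0, "ry": 0, "rz": 0, "jaw": -1}, {"tx": 5, "ty": 0, "tz": -1, "rx": 0, "ry": 0, "rz": 0, "jaw": -1}, {"tx": 7, "ty": 0, "tz": -1, "rx": 0, "ry": 0, "rz": 0, "jaw": -1}, {"tx": 7, "ty": 0, "tz": -1, "rx": 0, "ry": 0, "rz": 0, "jaw": -1}]}}

```text
time_s: 7.2
position: [0.6724, 0.1973, 0.2268]
tool_rot: [[-0.0, 1.0, -0.003], [1.0, 0.0, 0.0], [0.0, -0.003, -1.0]]
ft_force: [-10.8, -2.4, 2.8]
grip_width: 0.0107
```

The stop is felt (-11 N). Releasing and backing up.

Emit:
{"method": "apply_moves", "body": {"plan": [{"tx": -3, "ty": 0, "tz": 0, "rx": 0, "ry": 0, "rz": 0, "jaw": -0.4}, {"tx": -2, "ty": 0, "tz": 0, "rx": 0, "ry": 0, "rz": 0, "jaw": -0.4}, {"tx": -2, "ty": 0, "tz": 0, "rx": 0, "ry": 0, "rz": 0, "jaw": -0.4}, {"tx": -2, "ty": 0, "tz": 25, "rx": 0, "ry": 0, "rz": 0, "jaw": -0.4}, {"tx": -2, "ty": 0, "tz": 50, "rx": 0, "ry": 0, "rz": 0, "jaw": -0.4}, {"tx": -20, "ty": 0, "tz": 70, "rx": 0, "ry": 0, "rz": 0, "jaw": -0.4}, {"tx": -70, "ty": 0, "tz": 70, "rx": 0, "ry": 0, "rz": 0, "jaw": -0.4}, {"tx": -120, "ty": -30, "tz": 70, "rx": 0, "ry": 0, "rz": 0, "jaw": 0}, {"tx": -170, "ty": -60, "tz": 70, "rx": 0, "ry": 0, "rz": 0, "jaw": 0.3}, {"tx": -220, "ty": -90, "tz": 70, "rx": 0, "ry": 0, "rz": 0, "jaw": 0.3}, {"tx": -250, "ty": -140, "tz": 70, "rx": 0, "ry": 0, "rz": 0, "jaw": 0.3}, {"tx": -270, "ty": -180, "tz": 70, "rx": 0, "ry": 0, "rz": 0, "jaw": 0.3}]}}

```text
time_s: 8.4
position: [0.414, 0.0385, 0.2972]
tool_rot: [[-0.002, 1.0, -0.002], [1.0, 0.002, -0.0], [-0.0, -0.002, -1.0]]
ft_force: [1.6, -1.2, 1.3]
grip_width: 0.0554
```

```bash
python3 - <<'E'
from h import *
snap('scene','s2.png');snap('top','t2.png')
for f,a in(('s2',(120,240,280,440)),('t2',(130,280,180,450))):
    im=cv2.imread(f'pics/{f}.png');cv2.imwrite(f'pics/{f}c.png',cv2.resize(im[a[0]:a[1],a[2]:a[3]],None,fx=(4 if f=='s2' else 2.9),fy=(4 if f=='s2' else 2.9),interpolation=cv2.INTER_CUBIC))
E
```

```text
(no output)
```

View pics/s2c.png

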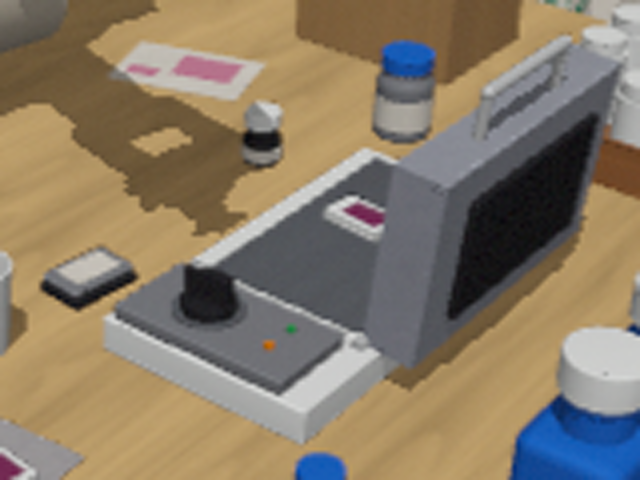

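View pics/t2c.png

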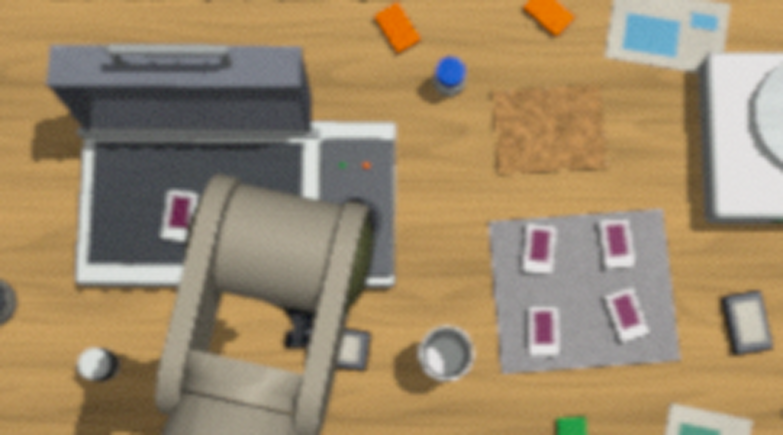

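The hood stays open. The finished tile is at top-crop (179,215). Of the tile-like items, only that one lies on the bed, four white magenta-swatch ones lie on the board, and the orange, green and turquoise ones are decoys.

```bash
cat >> h.py <<'E'
def tiles(d,zfun,roi=None,n='top'):
    im=d['image'];k=6
    out=[]
    hsv=cv2.cvtColor(im,cv2.COLOR_RGB2HSV)
    m=((hsv[:,:,0]>138)&(hsv[:,:,0]<172)&(hsv[:,:,1]>60)&(hsv[:,:,2]<190)).astype(np.uint8)
    nl,lab,st,_=cv2.connectedComponentsWithStats(m)
    for i in range(1,nl):
        x,y,w,h,a=st[i]
        if a<12 or a>200 : continue
        x0,y0=x-3,y-3
        c=im[y0:y+h+3,x0:x+w+3]
        b=cv2.resize(c,None,fx=k,fy=k,interpolation=cv2.INTER_CUBIC)
        hb=cv2.cvtColor(b,cv2.COLOR_RGB2HSV)
        mb=((hb[:,:,1]>75)&(hb[:,:,0]>135)&(hb[:,:,0]<178)).astype(np.uint8)
        cs,_=cv2.findContours(mb,cv2.RETR_EXTERNAL,cv2.CHAIN_APPROX_NONE)
        if not cs: continue
        cc=max(cs,key=cv2.contourArea).reshape(-1,2).astype(float)
        uv=(cc+.5)/k-.5+[x0,y0]
        u,v=uv.mean(0)
        z=zfun(u,v)
        P=np.array([ray(d,p[0],p[1],z)[:2] for p in uv],np.float32)*1000
        r=cv2.minAreaRect(P);(cx,cy),(w_,h_),ang=r
        if w_<h_: w_,h_,ang=h_,w_,ang+90
        ang=(ang+90)%180-90
        out.append((cx,cy,ang,w_,h_,u,v))
        print('px %.1f %.1f  xy %.1f %.1f ang %.1f size %.1f %.1f'%(u,v,cx,cy,ang,w_,h_))
    return out
E
python3 - <<'E'
from h import *
d=env.get_image('top');s=env.get_image('scene')
print('top');tiles(d,lambda u,v:.047 if u<330 else .015)
print('scene');tiles(s,lambda u,v:.047 if v<195 and u>300 else .015)
# mat
im=cv2.cvtColor(d['image'],cv2.COLOR_RGB2BGR)
cv2.imwrite('pics/mat.png',cv2.resize(im[150:205,330:410],None,fx=9,fy=9,interpolation=cv2.INTER_CUBIC))
E
```

```text
top
px 241.8 202.9  xy 529.6 214.7 ang -7.1 size 35.1 21.9
px 392.3 212.3  xy 503.7 -322.3 ang 6.4 size 34.7 18.2
px 365.6 214.2  xy 496.4 -226.5 ang -4.4 size 34.7 18.4
px 395.4 237.0  xy 415.5 -331.1 ang 19.6 size 34.6 18.5
px 366.9 242.6  xy 394.8 -229.4 ang 1.8 size 36.1 18.2
px 189.4 320.1  xy 128.8 374.1 ang 17.4 size 30.2 15.5
scene
px 331.2 136.9  xy 235.5 356.9 ang 17.4 size 61.3 42.4
px 370.9 173.1  xy 529.9 214.0 ang -7.7 size 37.7 22.2
px 254.4 223.3  xy 393.9 -231.5 ang 1.2 size 38.0 22.3
px 278.6 236.0  xy 495.1 -228.2 ang -4.7 size 38.9 22.7
px 233.7 242.1  xy 414.1 -332.9 ang 19.9 size 37.8 22.7
px 256.9 253.6  xy 502.3 -324.3 ang 7.2 size 38.8 23.0
```

View pics/mat.png

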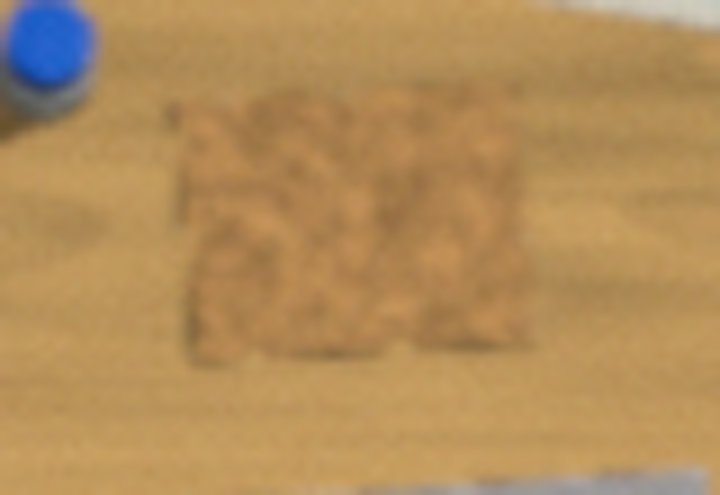

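Emit:
{"method": "apply_moves", "body": {"plan": [{"tx": 116, "ty": 176, "tz": -60, "rx": 0, "ry": 0, "rz": -1.7, "jaw": 0.4}, {"tx": 116, "ty": 176, "tz": -60, "rx": 0, "ry": 0, "rz": -1.7, "jaw": 0.4}, {"tx": 116, "ty": 176, "tz": -60, "rx": 0, "ry": 0, "rz": -1.7, "jaw": 0.4}, {"tx": 116, "ty": 176, "tz": -60, "rx": 0, "ry": 0, "rz": -1.7, "jaw": 0.4}, {"tx": 116, "ty": 176, "tz": -60, "rx": 0, "ry": 0, "rz": -1.7, "jaw": 0.4}, {"tx": 116, "ty": 176, "tz": -120, "rx": 0, "ry": 0, "rz": -1.7, "jaw": 0.4}, {"tx": 116, "ty": 176, "tz": -170, "rx": 0, "ry": 0, "rz": -1.7, "jaw": 0.4}, {"tx": 116, "ty": 176, "tz": -190, "rx": 0, "ry": 0, "rz": -1.7, "jaw": 0.4}, {"tx": 116, "ty": 176, "tz": -190, "rx": 0, "ry": 0, "rz": -1.7, "jaw": 0.4}, {"tx": 116, "ty": 176, "tz": -190, "rx": 0, "ry": 0, "rz": -1.7, "jaw": 0.4}, {"tx": 116, "ty": 176, "tz": -190, "rx": 0, "ry": 0, "rz": -1.7, "jaw": 0.4}, {"tx": 116, "ty": 176, "tz": -190, "rx": 0, "ry": 0, "rz": -1.7, "jaw": 0.4}]}}

```text
time_s: 9.8
position: [0.5322, 0.216, 0.1067]
tool_rot: [[0.991, -0.134, 0.0], [-0.134, -0.991, 0.002], [-0.0, -0.002, -1.0]]
ft_force: [0.1, 0.4, -0.5]
grip_width: 0.0599
```

```bash
python3 - <<'E'
from h import *
o=env.observe();R=o['tool_rot'];print(o['position'],np.degrees(np.arctan2(R[1,1],R[0,1])),o['q'])
s=snap('scene','s3.png');im=cv2.imread('pics/s3.png')
cv2.imwrite('pics/s3c.png',cv2.resize(im[100:220,310:450],None,fx=5,fy=5,interpolation=cv2.INTER_CUBIC))
d=env.get_image('top')
for u,v in ((183/9+330,105/9+150),(518/9+330,92/9+150),(530/9+330,348/9+150),(195/9+330,360/9+150)): print(ray(d,u-.4,v-.4,.004)*1000)
E
```

```text
[0.53217344 0.21604607 0.10666962] -97.72413149665391 [1.02460208e+01 3.08531543e+01 8.11690060e+01 1.05704219e-01
 6.79586928e+01 1.07930490e+02]
[ 696.49221589 -172.35068784    4.        ]
[ 702.82317848 -310.87901297    4.        ]
[ 594.57109144 -312.97260616    4.        ]
[ 588.75591315 -176.35408491    4.        ]
```

View pics/s3c.png

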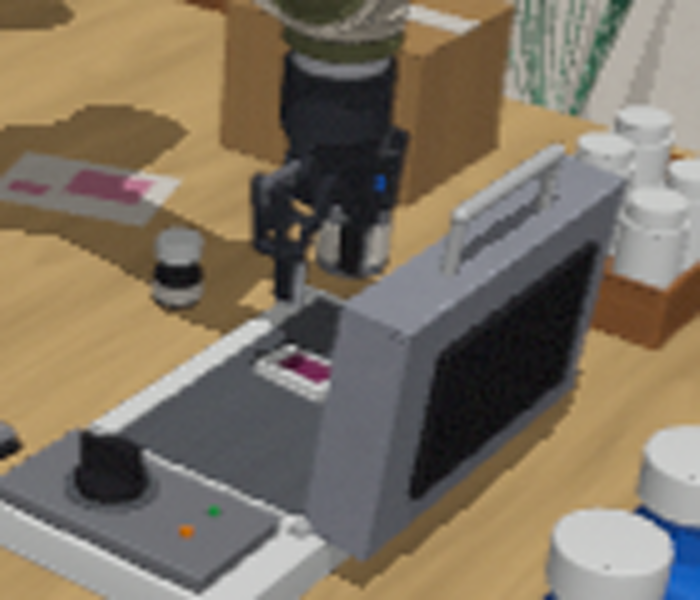

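Emit:
{"method": "apply_moves", "body": {"plan": [{"tx": -2, "ty": -1.5, "tz": -30, "rx": 0, "ry": 0, "rz": 0, "jaw": 0.4}, {"tx": -2, "ty": -1.5, "tz": -55, "rx": 0, "ry": 0, "rz": 0, "jaw": 0.4}, {"tx": -2, "ty": -1.5, "tz": -66, "rx": 0, "ry": 0, "rz": 0, "jaw": 0.4}, {"tx": -2, "ty": -1.5, "tz": -69, "rx": 0, "ry": 0, "rz": 0, "jaw": 0.4}, {"tx": -2, "ty": -1.5, "tz": -69, "rx": 0, "ry": 0, "rz": 0, "jaw": 0}, {"tx": -2, "ty": -1.5, "tz": -69, "rx": 0, "ry": 0, "rz": 0, "jaw": -1}, {"tx": -2, "ty": -1.5, "tz": -69, "rx": 0, "ry": 0, "rz": 0, "jaw": -1}, {"tx": -2, "ty": -1.5, "tz": -69, "rx": 0, "ry": 0, "rz": 0, "jaw": -1}, {"tx": -2, "ty": -1.5, "tz": -69, "rx": 0, "ry": 0, "rz": 0, "jaw": -1}], "grip_force": 30}}

```text
time_s: 10.8
position: [0.5307, 0.2145, 0.0389]
tool_rot: [[0.992, -0.13, 0.002], [-0.13, -0.992, 0.002], [0.002, -0.003, -1.0]]
ft_force: [-0.7, 0.5, 6.5]
grip_width: 0.035
```

Emit:
{"method": "apply_moves", "body": {"plan": [{"tx": 0, "ty": 0, "tz": 20, "rx": 0, "ry": 0, "rz": 0, "jaw": -1}, {"tx": 0, "ty": 0, "tz": 60, "rx": 0, "ry": 0, "rz": 0, "jaw": -1}, {"tx": 0, "ty": 0, "tz": 100, "rx": 0, "ry": 0, "rz": 0, "jaw": -1}, {"tx": -20, "ty": -20, "tz": 120, "rx": 0, "ry": 0, "rz": 0, "jaw": -1}, {"tx": -20, "ty": -20, "tz": 120, "rx": 0, "ry": 0, "rz": 0, "jaw": -1}]}}

```text
time_s: 11.3
position: [0.5104, 0.1936, 0.162]
tool_rot: [[0.991, -0.13, 0.007], [-0.13, -0.991, 0.003], [0.006, -0.003, -1.0]]
ft_force: [0.1, -0.3, -0.3]
grip_width: 0.0353
```

```bash
python3 - <<'E'
from h import *
s=snap('scene','s4.png');im=cv2.imread('pics/s4.png')
cv2.imwrite('pics/s4c.png',cv2.resize(im[60:220,290:450],None,fx=4,fy=4,interpolation=cv2.INTER_CUBIC))
o=env.observe();print(o['position'],o['grip_width'])
E
```

```text
[0.51059442 0.19408946 0.16029498] 0.035214822831283375
```

View pics/s4c.png

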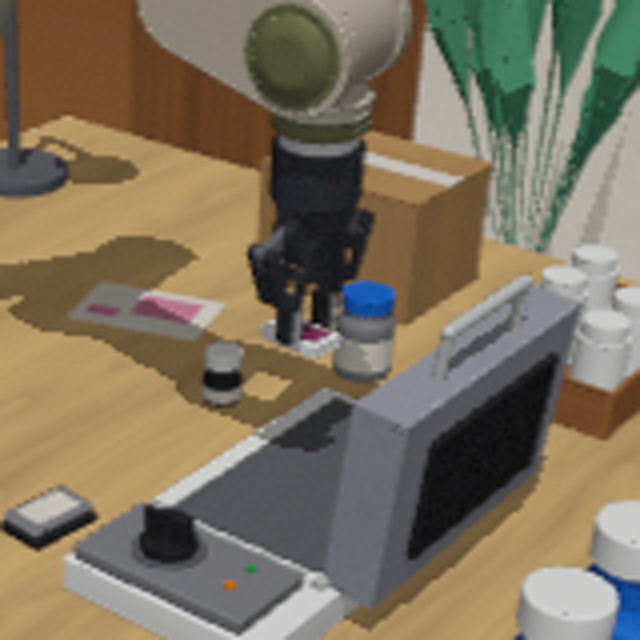

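Emit:
{"method": "apply_moves", "body": {"plan": [{"tx": 0, "ty": -200, "tz": 0, "rx": 0, "ry": 0, "rz": 0.17, "jaw": -1}, {"tx": 0, "ty": -200, "tz": 0, "rx": 0, "ry": 0, "rz": 0.17, "jaw": -1}, {"tx": 0, "ty": -200, "tz": 0, "rx": 0, "ry": 0, "rz": 0.17, "jaw": -1}, {"tx": 0, "ty": -200, "tz": 0, "rx": 0, "ry": 0, "rz": 0.17, "jaw": -1}, {"tx": 135, "ty": -437, "tz": 0, "rx": 0, "ry": 0, "rz": 0.17, "jaw": -1}, {"tx": 135, "ty": -437, "tz": 0, "rx": 0, "ry": 0, "rz": 0.17, "jaw": -1}, {"tx": 135, "ty": -437, "tz": 0, "rx": 0, "ry": 0, "rz": 0.17, "jaw": -1}, {"tx": 135, "ty": -437, "tz": 0, "rx": 0, "ry": 0, "rz": 0.17, "jaw": -1}, {"tx": 135, "ty": -437, "tz": 0, "rx": 0, "ry": 0, "rz": 0.17, "jaw": -1}, {"tx": 135, "ty": -437, "tz": -30, "rx": 0, "ry": 0, "rz": 0.17, "jaw": -1}, {"tx": 135, "ty": -437, "tz": -60, "rx": 0, "ry": 0, "rz": 0.17, "jaw": -1}, {"tx": 135, "ty": -437, "tz": -80, "rx": 0, "ry": 0, "rz": 0.17, "jaw": -1}]}}

```text
time_s: 12.55
position: [0.6449, -0.2431, 0.0757]
tool_rot: [[0.999, 0.038, -0.0], [0.038, -0.999, 0.006], [0.0, -0.006, -1.0]]
ft_force: [0.1, 0.2, -1.3]
grip_width: 0.0349
```

Emit:
{"method": "apply_moves", "body": {"plan": [{"tx": 0, "ty": 0, "tz": -30, "rx": 0, "ry": 0, "rz": 0, "jaw": -1}, {"tx": 0, "ty": 0, "tz": -50, "rx": 0, "ry": 0, "rz": 0, "jaw": -1}, {"tx": 0, "ty": 0, "tz": -60, "rx": 0, "ry": 0, "rz": 0, "jaw": -1}, {"tx": 0, "ty": 0, "tz": -65, "rx": 0, "ry": 0, "rz": 0, "jaw": -1}, {"tx": 0, "ty": 0, "tz": -67, "rx": 0, "ry": 0, "rz": 0, "jaw": -1}, {"tx": 0, "ty": 0, "tz": -67, "rx": 0, "ry": 0, "rz": 0, "jaw": -1}, {"tx": 0, "ty": 0, "tz": -67, "rx": 0, "ry": 0, "rz": 0, "jaw": -1}]}}

```text
time_s: 13.25
position: [0.6454, -0.2433, 0.0097]
tool_rot: [[0.999, 0.038, 0.001], [0.038, -0.999, 0.005], [0.002, -0.005, -1.0]]
ft_force: [0.1, -0.1, 0.2]
grip_width: 0.0349
```

Emit:
{"method": "apply_moves", "body": {"plan": [{"tx": 0, "ty": 0, "tz": -2, "rx": 0, "ry": 0, "rz": 0, "jaw": -1}, {"tx": 0, "ty": 0, "tz": -2, "rx": 0, "ry": 0, "rz": 0, "jaw": -1}, {"tx": 0, "ty": 0, "tz": -2, "rx": 0, "ry": 0, "rz": 0, "jaw": 0.1}, {"tx": 0, "ty": 0, "tz": -2, "rx": 0, "ry": 0, "rz": 0, "jaw": 0.3}, {"tx": 0, "ty": 0, "tz": -1, "rx": 0, "ry": 0, "rz": 0, "jaw": 0.4}, {"tx": 0, "ty": 0, "tz": 0, "rx": 0, "ry": 0, "rz": 0, "jaw": 0.4}, {"tx": 0, "ty": 0, "tz": 30, "rx": 0, "ry": 0, "rz": 0, "jaw": 0.4}, {"tx": 0, "ty": 0, "tz": 80, "rx": 0, "ry": 0, "rz": 0, "jaw": 0.4}, {"tx": 0, "ty": 0, "tz": 130, "rx": 0, "ry": 0, "rz": 0, "jaw": 0.4}, {"tx": -50, "ty": 0, "tz": 170, "rx": 0, "ry": 0, "rz": 0, "jaw": 0.4}, {"tx": -100, "ty": 0, "tz": 170, "rx": 0, "ry": 0, "rz": 0, "jaw": 0.4}, {"tx": -150, "ty": 0, "tz": 170, "rx": 0, "ry": 0, "rz": 0, "jaw": 0.4}]}}

```text
time_s: 14.45
position: [0.5057, -0.2433, 0.181]
tool_rot: [[0.999, 0.039, 0.004], [0.039, -0.999, 0.003], [0.004, -0.003, -1.0]]
ft_force: [0.1, -0.8, 1.1]
grip_width: 0.0598
```

```bash
python3 - <<'E'
from h import *
d=env.get_image('top');s=snap('scene','s5.png')
print('top');tiles(d,lambda u,v:.047 if u<330 else .015)
print('scene');tiles(s,lambda u,v:.047 if v<195 and u>300 else .015)
im=cv2.imread('pics/s5.png')
cv2.imwrite('pics/s5c.png',cv2.resize(im[180:300,190:390],None,fx=4,fy=4,interpolation=cv2.INTER_CUBIC))
o=env.observe();print(o['position'],o['q'])
E
```

```text
top
px 391.1 210.1  xy 511.8 -320.5 ang 10.9 size 27.7 17.5
px 395.4 236.9  xy 415.5 -331.1 ang 19.2 size 34.6 18.6
px 176.8 304.2  xy 180.3 420.4 ang 17.3 size 64.3 44.5
scene
px 331.1 136.9  xy 235.5 356.9 ang 16.4 size 61.3 41.6
px 254.4 223.3  xy 393.8 -231.4 ang 0.9 size 38.3 22.5
px 278.7 236.0  xy 495.2 -228.2 ang -6.1 size 39.1 22.4
px 233.7 242.1  xy 414.0 -332.8 ang 19.2 size 37.8 22.6
px 256.9 253.6  xy 502.3 -324.5 ang 8.1 size 38.9 23.0
px 313.4 260.3  xy 643.3 -243.7 ang 3.3 size 38.7 22.5
[ 0.50149338 -0.24189503  0.17941621] [-38.05261995  25.05222581  78.03599395   0.25862336  77.3114532
  49.83624681]
```

View pics/s5c.png

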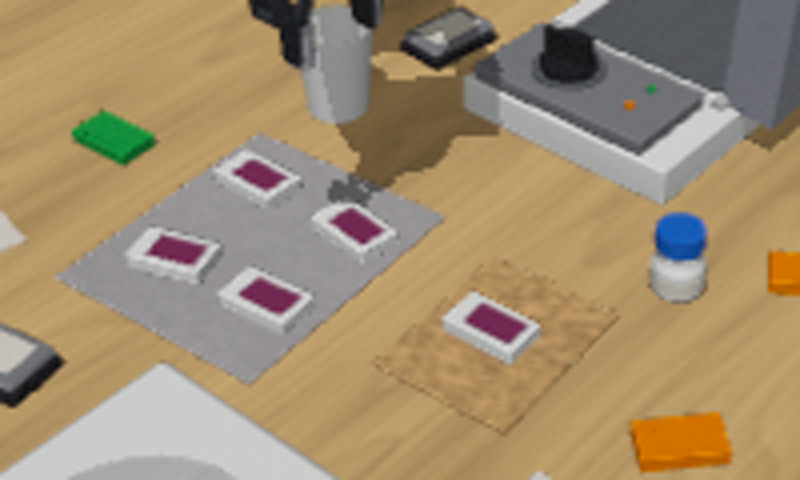

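Emit:
{"method": "apply_moves", "body": {"plan": [{"tx": -5, "ty": 14, "tz": -40, "rx": 0, "ry": 0, "rz": -0.12, "jaw": 0.4}, {"tx": -5, "ty": 14, "tz": -80, "rx": 0, "ry": 0, "rz": -0.12, "jaw": 0.4}, {"tx": -5, "ty": 14, "tz": -120, "rx": 0, "ry": 0, "rz": -0.12, "jaw": 0.4}, {"tx": -5, "ty": 14, "tz": -150, "rx": 0, "ry": 0, "rz": -0.12, "jaw": 0.4}, {"tx": -5, "ty": 14, "tz": -165, "rx": 0, "ry": 0, "rz": -0.12, "jaw": 0.4}, {"tx": -5, "ty": 14, "tz": -172, "rx": 0, "ry": 0, "rz": -0.12, "jaw": 0.4}, {"tx": -5, "ty": 14, "tz": -172, "rx": 0, "ry": 0, "rz": -0.12, "jaw": 0}, {"tx": -5, "ty": 14, "tz": -172, "rx": 0, "ry": 0, "rz": -0.12, "jaw": -1}, {"tx": -5, "ty": 14, "tz": -172, "rx": 0, "ry": 0, "rz": -0.12, "jaw": -1}, {"tx": -5, "ty": 14, "tz": -172, "rx": 0, "ry": 0, "rz": -0.12, "jaw": -1}, {"tx": -5, "ty": 14, "tz": -172, "rx": 0, "ry": 0, "rz": -0.12, "jaw": -1}]}}

```text
time_s: 15.65
position: [0.4969, -0.2281, 0.0083]
tool_rot: [[0.996, -0.084, -0.0], [-0.084, -0.996, 0.007], [-0.001, -0.007, -1.0]]
ft_force: [-0.9, 1.1, 5.5]
grip_width: 0.0348
```

Emit:
{"method": "apply_moves", "body": {"plan": [{"tx": 0, "ty": 0, "tz": 25, "rx": 0, "ry": 0, "rz": 0, "jaw": -1}, {"tx": 0, "ty": 0, "tz": 75, "rx": 0, "ry": 0, "rz": 0, "jaw": -1}, {"tx": 0, "ty": 20, "tz": 125, "rx": 0, "ry": 0, "rz": 0, "jaw": -1}, {"tx": 10, "ty": 60, "tz": 150, "rx": 0, "ry": 0, "rz": 0.084, "jaw": -1}, {"tx": 15, "ty": 105, "tz": 150, "rx": 0, "ry": 0, "rz": 0.084, "jaw": -1}, {"tx": 20, "ty": 150, "tz": 150, "rx": 0, "ry": 0, "rz": 0.084, "jaw": -1}, {"tx": 25, "ty": 200, "tz": 150, "rx": 0, "ry": 0, "rz": 0.084, "jaw": -1}, {"tx": 30, "ty": 250, "tz": 150, "rx": 0, "ry": 0, "rz": 0.084, "jaw": -1}, {"tx": 35, "ty": 300, "tz": 150, "rx": 0, "ry": 0, "rz": 0.084, "jaw": -1}, {"tx": 40, "ty": 350, "tz": 150, "rx": 0, "ry": 0, "rz": 0.084, "jaw": -1}, {"tx": 44, "ty": 400, "tz": 150, "rx": 0, "ry": 0, "rz": 0.084, "jaw": -1}, {"tx": 44, "ty": 450, "tz": 130, "rx": 0, "ry": 0, "rz": 0.084, "jaw": -1}]}}

```text
time_s: 16.85
position: [0.5419, 0.2198, 0.142]
tool_rot: [[1.0, 0.0, 0.004], [0.0, -1.0, 0.008], [0.004, -0.008, -1.0]]
ft_force: [0.6, -0.7, 0.5]
grip_width: 0.035
```

Emit:
{"method": "apply_moves", "body": {"plan": [{"tx": -1, "ty": 40, "tz": 0, "rx": 0, "ry": 0, "rz": 0, "jaw": -1}, {"tx": -1, "ty": 73, "tz": -30, "rx": 0, "ry": 0, "rz": 0, "jaw": -1}, {"tx": -1, "ty": 73, "tz": -60, "rx": 0, "ry": 0, "rz": 0, "jaw": -1}, {"tx": -1, "ty": 73, "tz": -85, "rx": 0, "ry": 0, "rz": 0, "jaw": -1}, {"tx": -1, "ty": 73, "tz": -96, "rx": 0, "ry": 0, "rz": 0, "jaw": -1}, {"tx": -1, "ty": 73, "tz": -100, "rx": 0, "ry": 0, "rz": 0, "jaw": -1}, {"tx": -1, "ty": 73, "tz": -102, "rx": 0, "ry": 0, "rz": 0, "jaw": -1}, {"tx": -1, "ty": 73, "tz": -102, "rx": 0, "ry": 0, "rz": 0, "jaw": -1}]}}

```text
time_s: 17.65
position: [0.5415, 0.2927, 0.0409]
tool_rot: [[1.0, -0.0, 0.006], [-0.0, -1.0, 0.008], [0.006, -0.008, -1.0]]
ft_force: [-0.3, -0.4, 0.4]
grip_width: 0.0348
```

Emit:
{"method": "apply_moves", "body": {"plan": [{"tx": 0, "ty": 0, "tz": -2, "rx": 0, "ry": 0, "rz": 0, "jaw": -1}, {"tx": 0, "ty": 0, "tz": -3, "rx": 0, "ry": 0, "rz": 0, "jaw": -1}, {"tx": 0, "ty": 0, "tz": -3, "rx": 0, "ry": 0, "rz": 0, "jaw": -1}, {"tx": 0, "ty": 0, "tz": -2, "rx": 0, "ry": 0, "rz": 0, "jaw": 0.05}, {"tx": 0, "ty": 0, "tz": -2, "rx": 0, "ry": 0, "rz": 0, "jaw": 0.18}, {"tx": 0, "ty": 0, "tz": -1, "rx": 0, "ry": 0, "rz": 0, "jaw": 0.18}, {"tx": 0, "ty": 0, "tz": 0, "rx": 0, "ry": 0, "rz": 0, "jaw": 0.18}, {"tx": 0, "ty": 0, "tz": 30, "rx": 0, "ry": 0, "rz": 0, "jaw": 0.18}, {"tx": 0, "ty": 0, "tz": 80, "rx": 0, "ry": 0, "rz": 0, "jaw": 0.2}, {"tx": 0, "ty": -20, "tz": 130, "rx": 0, "ry": 0, "rz": 0, "jaw": 0.4}, {"tx": 0, "ty": -70, "tz": 140, "rx": 0, "ry": 0, "rz": 0, "jaw": 0.4}, {"tx": 0, "ty": -120, "tz": 140, "rx": 0, "ry": 0, "rz": 0, "jaw": 0.4}]}}

```text
time_s: 18.85
position: [0.5421, 0.1753, 0.1836]
tool_rot: [[1.0, 0.002, 0.011], [0.002, -1.0, 0.009], [0.011, -0.009, -1.0]]
ft_force: [0.9, -0.3, -0.8]
grip_width: 0.0599
```

Emit:
{"method": "apply_moves", "body": {"plan": [{"tx": -10, "ty": -50, "tz": 0, "rx": 0, "ry": 0, "rz": 0, "jaw": 0.4}, {"tx": -15, "ty": -100, "tz": 0, "rx": 0, "ry": 0, "rz": 0.127, "jaw": 0.4}, {"tx": -20, "ty": -150, "tz": 0, "rx": 0, "ry": 0, "rz": 0.127, "jaw": 0.4}, {"tx": -25, "ty": -200, "tz": 0, "rx": 0, "ry": 0, "rz": 0.127, "jaw": 0.4}, {"tx": -30, "ty": -250, "tz": 0, "rx": 0, "ry": 0, "rz": 0.127, "jaw": 0.4}, {"tx": -35, "ty": -300, "tz": 0, "rx": 0, "ry": 0, "rz": 0.127, "jaw": 0.4}, {"tx": -40, "ty": -350, "tz": 0, "rx": 0, "ry": 0, "rz": 0.127, "jaw": 0.4}, {"tx": -40, "ty": -400, "tz": 0, "rx": 0, "ry": 0, "rz": 0.127, "jaw": 0.4}, {"tx": -40, "ty": -450, "tz": 0, "rx": 0, "ry": 0, "rz": 0.127, "jaw": 0.4}, {"tx": -40, "ty": -490, "tz": -10, "rx": 0, "ry": 0, "rz": 0.127, "jaw": 0.4}]}}

```text
time_s: 19.85
position: [0.502, -0.3177, 0.1746]
tool_rot: [[0.992, 0.128, 0.012], [0.128, -0.992, 0.008], [0.013, -0.007, -1.0]]
ft_force: [1.2, 0.6, -0.1]
grip_width: 0.0602
```

```bash
python3 - <<'E'
from h import *
d=snap('top','t6.png');s=snap('scene','s6.png')
print('top');tiles(d,lambda u,v:.047 if u<330 else .015)
print('scene');tiles(s,lambda u,v:.047 if v<195 and u>300 else .015)
o=env.observe();R=o['tool_rot'];print(o['position'],np.degrees(np.arctan2(R[1,1],R[0,1])),o['q'])
E
```

```text
top
px 369.4 174.0  xy 645.4 -242.5 ang 2.9 size 34.4 17.8
px 219.6 199.5  xy 540.7 294.4 ang 1.4 size 35.1 17.8
px 176.8 304.2  xy 180.3 420.4 ang 17.4 size 64.3 44.2
scene
px 331.2 136.9  xy 235.5 357.1 ang 17.1 size 61.3 41.8
px 254.5 223.3  xy 394.0 -231.3 ang 2.8 size 38.2 22.7
px 233.7 242.1  xy 414.1 -332.9 ang 19.9 size 37.8 22.7
px 256.9 253.6  xy 502.3 -324.3 ang 7.2 size 38.8 23.0
px 313.4 260.4  xy 643.4 -243.7 ang 3.3 size 38.6 22.5
[ 0.50107656 -0.31949653  0.17176854] -82.8894628167508 [-44.26512588  28.84614499  72.73186286   0.78209046  78.48685589
  38.47037756]
```

View pics/t6.png

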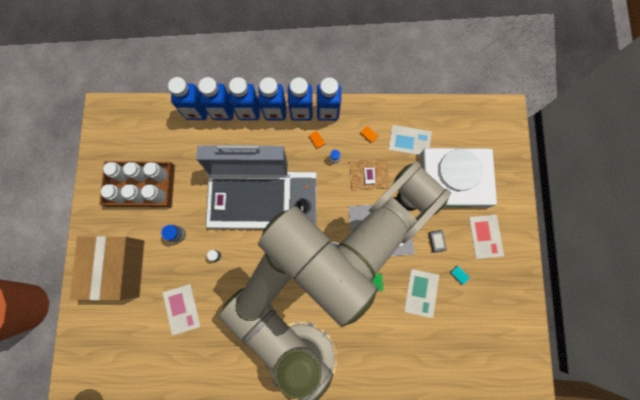

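Emit:
{"method": "apply_moves", "body": {"plan": [{"tx": 2, "ty": -4, "tz": -40, "rx": -0.008, "ry": 0.012, "rz": 0, "jaw": 0.4}, {"tx": 2, "ty": -4, "tz": -80, "rx": -0.008, "ry": 0.012, "rz": 0, "jaw": 0.4}, {"tx": 2, "ty": -4, "tz": -120, "rx": -0.008, "ry": 0.012, "rz": 0, "jaw": 0.4}, {"tx": 2, "ty": -4, "tz": -145, "rx": -0.008, "ry": 0.012, "rz": 0, "jaw": 0.4}, {"tx": 2, "ty": -4, "tz": -160, "rx": -0.008, "ry": 0.012, "rz": 0, "jaw": 0.4}, {"tx": 2, "ty": -4, "tz": -165, "rx": -0.008, "ry": 0.012, "rz": 0, "jaw": 0.4}, {"tx": 2, "ty": -4, "tz": -165, "rx": -0.008, "ry": 0.012, "rz": 0, "jaw": 0}, {"tx": 2, "ty": -4, "tz": -165, "rx": -0.008, "ry": 0.012, "rz": 0, "jaw": -1}, {"tx": 2, "ty": -4, "tz": -165, "rx": -0.008, "ry": 0.012, "rz": 0, "jaw": -1}, {"tx": 2, "ty": -4, "tz": -165, "rx": -0.008, "ry": 0.012, "rz": 0, "jaw": -1}, {"tx": 2, "ty": -4, "tz": -165, "rx": -0.008, "ry": 0.012, "rz": 0, "jaw": -1}]}}

```text
time_s: 21.05
position: [0.5035, -0.3237, 0.0078]
tool_rot: [[0.992, 0.124, -0.002], [0.124, -0.992, 0.001], [-0.002, -0.001, -1.0]]
ft_force: [0.2, -0.2, 6.4]
grip_width: 0.0349
```

Emit:
{"method": "apply_moves", "body": {"plan": [{"tx": 0, "ty": 0, "tz": 25, "rx": 0, "ry": 0, "rz": 0, "jaw": -1}, {"tx": 0, "ty": 0, "tz": 75, "rx": 0, "ry": 0, "rz": 0, "jaw": -1}, {"tx": 0, "ty": 20, "tz": 125, "rx": 0, "ry": 0, "rz": 0, "jaw": -1}, {"tx": 10, "ty": 60, "tz": 150, "rx": 0, "ry": 0, "rz": -0.124, "jaw": -1}, {"tx": 15, "ty": 105, "tz": 150, "rx": 0, "ry": 0, "rz": -0.124, "jaw": -1}, {"tx": 20, "ty": 150, "tz": 150, "rx": 0, "ry": 0, "rz": -0.124, "jaw": -1}, {"tx": 25, "ty": 200, "tz": 150, "rx": 0, "ry": 0, "rz": -0.124, "jaw": -1}, {"tx": 30, "ty": 250, "tz": 150, "rx": 0, "ry": 0, "rz": -0.124, "jaw": -1}, {"tx": 35, "ty": 300, "tz": 150, "rx": 0, "ry": 0, "rz": -0.124, "jaw": -1}, {"tx": 37, "ty": 350, "tz": 150, "rx": 0, "ry": 0, "rz": -0.124, "jaw": -1}, {"tx": 37, "ty": 400, "tz": 150, "rx": 0, "ry": 0, "rz": -0.124, "jaw": -1}, {"tx": 37, "ty": 450, "tz": 150, "rx": 0, "ry": 0, "rz": -0.124, "jaw": -1}]}}

```text
time_s: 22.25
position: [0.5401, 0.1275, 0.158]
tool_rot: [[1.0, -0.0, -0.002], [-0.0, -1.0, 0.001], [-0.002, -0.001, -1.0]]
ft_force: [0.9, 0.1, -0.1]
grip_width: 0.0348
```

Emit:
{"method": "apply_moves", "body": {"plan": [{"tx": 1, "ty": 45, "tz": 0, "rx": 0, "ry": 0, "rz": 0, "jaw": -1}, {"tx": 1, "ty": 85, "tz": -15, "rx": 0, "ry": 0, "rz": 0, "jaw": -1}, {"tx": 1, "ty": 101, "tz": -40, "rx": 0, "ry": 0, "rz": 0, "jaw": -1}, {"tx": 1, "ty": 101, "tz": -70, "rx": 0, "ry": 0, "rz": 0, "jaw": -1}, {"tx": 1, "ty": 101, "tz": -95, "rx": 0, "ry": 0, "rz": 0, "jaw": -1}, {"tx": 1, "ty": 101, "tz": -110, "rx": 0, "ry": 0, "rz": 0, "jaw": -1}, {"tx": 1, "ty": 101, "tz": -116, "rx": 0, "ry": 0, "rz": 0, "jaw": -1}, {"tx": 1, "ty": 101, "tz": -118, "rx": 0, "ry": 0, "rz": 0, "jaw": -1}, {"tx": 1, "ty": 101, "tz": -119, "rx": 0, "ry": 0, "rz": 0, "jaw": -1}, {"tx": 1, "ty": 101, "tz": -119, "rx": 0, "ry": 0, "rz": 0, "jaw": -1}]}}

```text
time_s: 23.25
position: [0.5415, 0.2285, 0.0399]
tool_rot: [[1.0, -0.0, -0.0], [-0.0, -1.0, 0.002], [-0.0, -0.002, -1.0]]
ft_force: [-0.6, 0.6, -0.2]
grip_width: 0.0347
```

Emit:
{"method": "apply_moves", "body": {"plan": [{"tx": 0, "ty": 0, "tz": -1, "rx": 0, "ry": 0, "rz": 0, "jaw": 0.05}, {"tx": 0, "ty": 0, "tz": -1, "rx": 0, "ry": 0, "rz": 0, "jaw": 0.18}, {"tx": 0, "ty": 0, "tz": 0, "rx": 0, "ry": 0, "rz": 0, "jaw": 0.18}, {"tx": 0, "ty": 0, "tz": 1, "rx": 0, "ry": 0, "rz": 0, "jaw": 0.18}, {"tx": 0, "ty": 0, "tz": 30, "rx": 0, "ry": 0, "rz": 0, "jaw": 0.18}, {"tx": 0, "ty": 0, "tz": 80, "rx": 0, "ry": 0, "rz": 0, "jaw": 0.2}, {"tx": -10, "ty": -20, "tz": 130, "rx": 0, "ry": 0, "rz": 0, "jaw": 0.4}, {"tx": -30, "ty": -65, "tz": 140, "rx": 0, "ry": 0, "rz": 0.17, "jaw": 0.4}, {"tx": -45, "ty": -110, "tz": 140, "rx": 0, "ry": 0, "rz": 0.34, "jaw": 0.4}, {"tx": -60, "ty": -155, "tz": 140, "rx": 0, "ry": 0, "rz": 0.34, "jaw": 0.4}, {"tx": -75, "ty": -200, "tz": 140, "rx": 0, "ry": 0, "rz": 0.34, "jaw": 0.4}, {"tx": -90, "ty": -245, "tz": 140, "rx": 0, "ry": 0, "rz": 0.34, "jaw": 0.4}]}}

```text
time_s: 24.45
position: [0.4505, -0.018, 0.1802]
tool_rot: [[0.943, 0.334, 0.0], [0.334, -0.943, 0.001], [0.0, -0.001, -1.0]]
ft_force: [1.0, -1.1, -0.0]
grip_width: 0.0596
```

```bash
python3 - <<'E'
from h import *
d=snap('top','t7.png');s=snap('scene','s7.png')
print('top');tiles(d,lambda u,v:.047 if u<330 else .015)
print('scene');tiles(s,lambda u,v:.047 if v<195 and u>300 else .015)
o=env.observe();R=o['tool_rot'];print(o['position'],np.degrees(np.arctan2(R[1,1],R[0,1])),R[:,2],o['time_s'])
E
```

```text
top
px 369.4 174.0  xy 645.4 -242.4 ang 2.5 size 34.8 17.7
px 219.6 199.6  xy 540.7 294.6 ang 0.2 size 34.9 17.9
px 237.7 199.6  xy 540.8 230.4 ang 0.4 size 35.5 17.8
px 395.5 236.9  xy 415.4 -331.0 ang 20.3 size 34.7 18.6
px 367.0 242.5  xy 395.1 -229.3 ang 0.6 size 35.4 18.3
scene
px 331.1 136.8  xy 234.8 357.5 ang 17.2 size 62.4 43.2
px 373.4 172.0  xy 532.9 227.7 ang 2.4 size 22.7 22.6
px 254.4 223.3  xy 393.8 -231.4 ang 0.9 size 38.3 22.5
px 233.7 242.1  xy 414.2 -332.9 ang 19.6 size 37.9 22.7
px 313.4 260.4  xy 643.4 -243.7 ang 3.3 size 38.6 22.5
[ 0.4503717  -0.02066281  0.18022432] -70.88093988907595 [-6.03212196e-04  5.18028544e-04 -9.99999684e-01] 24.55
```

Emit:
{"method": "apply_moves", "body": {"plan": [{"tx": -6, "ty": -50, "tz": 0, "rx": 0, "ry": 0, "rz": 0.013, "jaw": 0.4}, {"tx": -12, "ty": -100, "tz": 0, "rx": 0, "ry": 0, "rz": 0.013, "jaw": 0.4}, {"tx": -18, "ty": -150, "tz": 0, "rx": 0, "ry": 0, "rz": 0.013, "jaw": 0.4}, {"tx": -24, "ty": -200, "tz": 0, "rx": 0, "ry": 0, "rz": 0.013, "jaw": 0.4}, {"tx": -30, "ty": -250, "tz": 0, "rx": 0, "ry": 0, "rz": 0.013, "jaw": 0.4}, {"tx": -35, "ty": -295, "tz": -20, "rx": 0, "ry": 0, "rz": 0.013, "jaw": 0.4}, {"tx": -35, "ty": -311, "tz": -60, "rx": 0, "ry": 0, "rz": 0.013, "jaw": 0.4}, {"tx": -35, "ty": -311, "tz": -100, "rx": 0, "ry": 0, "rz": 0.013, "jaw": 0.4}, {"tx": -35, "ty": -311, "tz": -135, "rx": 0, "ry": 0, "rz": 0.013, "jaw": 0.4}, {"tx": -35, "ty": -311, "tz": -150, "rx": 0, "ry": 0, "rz": 0.013, "jaw": 0.4}, {"tx": -35, "ty": -311, "tz": -150, "rx": 0, "ry": 0, "rz": 0.013, "jaw": 0.4}]}}

```text
time_s: 25.65
position: [0.4151, -0.3305, 0.0283]
tool_rot: [[0.94, 0.34, -0.003], [0.34, -0.94, 0.004], [-0.002, -0.005, -1.0]]
ft_force: [-0.3, -0.6, 0.6]
grip_width: 0.06
```

Emit:
{"method": "apply_moves", "body": {"plan": [{"tx": 0, "ty": -1, "tz": -15, "rx": 0, "ry": 0, "rz": 0, "jaw": 0.4}, {"tx": 0, "ty": -1, "tz": -22, "rx": 0, "ry": 0, "rz": 0, "jaw": 0.4}, {"tx": 0, "ty": -1, "tz": -22, "rx": 0, "ry": 0, "rz": 0, "jaw": 0}, {"tx": 0, "ty": -1, "tz": -22, "rx": 0, "ry": 0, "rz": 0, "jaw": -1}, {"tx": 0, "ty": -1, "tz": -22, "rx": 0, "ry": 0, "rz": 0, "jaw": -1}, {"tx": 0, "ty": -1, "tz": -22, "rx": 0, "ry": 0, "rz": 0, "jaw": -1}, {"tx": 0, "ty": -1, "tz": -22, "rx": 0, "ry": 0, "rz": 0, "jaw": -1}, {"tx": 0, "ty": -1, "tz": 5, "rx": 0, "ry": 0, "rz": 0, "jaw": -1}, {"tx": 0, "ty": -1, "tz": 50, "rx": 0, "ry": 0, "rz": 0, "jaw": -1}, {"tx": 0, "ty": -1, "tz": 100, "rx": 0, "ry": 0, "rz": 0, "jaw": -1}, {"tx": 5, "ty": 20, "tz": 130, "rx": 0, "ry": 0, "rz": 0, "jaw": -1}]}}

```text
time_s: 26.75
position: [0.4203, -0.3124, 0.162]
tool_rot: [[0.941, 0.338, -0.0], [0.338, -0.941, -0.0], [-0.0, 0.0, -1.0]]
ft_force: [0.7, 0.6, -0.5]
grip_width: 0.0351
```

Emit:
{"method": "apply_moves", "body": {"plan": [{"tx": 12, "ty": 45, "tz": 0, "rx": 0, "ry": 0, "rz": -0.1, "jaw": -1}, {"tx": 24, "ty": 90, "tz": 0, "rx": 0, "ry": 0, "rz": -0.2, "jaw": -1}, {"tx": 36, "ty": 135, "tz": 0, "rx": 0, "ry": 0, "rz": -0.345, "jaw": -1}, {"tx": 48, "ty": 180, "tz": 0, "rx": 0, "ry": 0, "rz": -0.345, "jaw": -1}, {"tx": 60, "ty": 225, "tz": 0, "rx": 0, "ry": 0, "rz": -0.345, "jaw": -1}, {"tx": 72, "ty": 270, "tz": 0, "rx": 0, "ry": 0, "rz": -0.345, "jaw": -1}, {"tx": 84, "ty": 315, "tz": 0, "rx": 0, "ry": 0, "rz": -0.345, "jaw": -1}, {"tx": 96, "ty": 360, "tz": 0, "rx": 0, "ry": 0, "rz": -0.345, "jaw": -1}, {"tx": 108, "ty": 405, "tz": 0, "rx": 0, "ry": 0, "rz": -0.345, "jaw": -1}, {"tx": 121, "ty": 450, "tz": 0, "rx": 0, "ry": 0, "rz": -0.345, "jaw": -1}, {"tx": 121, "ty": 477, "tz": -30, "rx": 0, "ry": 0, "rz": -0.345, "jaw": -1}, {"tx": 121, "ty": 477, "tz": -60, "rx": 0, "ry": 0, "rz": -0.345, "jaw": -1}]}}

```text
time_s: 27.95
position: [0.5413, 0.1679, 0.1017]
tool_rot: [[1.0, 0.004, 0.002], [0.004, -1.0, 0.0], [0.002, -0.0, -1.0]]
ft_force: [1.1, -0.9, -1.7]
grip_width: 0.0349
```

Emit:
{"method": "apply_moves", "body": {"plan": [{"tx": 0, "ty": -3, "tz": -15, "rx": 0, "ry": 0, "rz": -0.004, "jaw": -1}, {"tx": 0, "ty": -3, "tz": -35, "rx": 0, "ry": 0, "rz": -0.004, "jaw": -1}, {"tx": 0, "ty": -3, "tz": -50, "rx": 0, "ry": 0, "rz": -0.004, "jaw": -1}, {"tx": 0, "ty": -3, "tz": -58, "rx": 0, "ry": 0, "rz": -0.004, "jaw": -1}, {"tx": 0, "ty": -3, "tz": -61, "rx": 0, "ry": 0, "rz": -0.004, "jaw": -1}, {"tx": 0, "ty": -3, "tz": -63, "rx": 0, "ry": 0, "rz": -0.004, "jaw": -1}, {"tx": 0, "ty": -3, "tz": -63, "rx": 0, "ry": 0, "rz": -0.004, "jaw": -1}]}}

```text
time_s: 28.65
position: [0.5416, 0.1649, 0.0395]
tool_rot: [[1.0, -0.0, 0.003], [-0.0, -1.0, 0.0], [0.003, -0.0, -1.0]]
ft_force: [0.0, -0.3, -0.1]
grip_width: 0.0347
```

Emit:
{"method": "apply_moves", "body": {"plan": [{"tx": 0, "ty": 0, "tz": -1, "rx": 0, "ry": 0, "rz": 0, "jaw": 0.05}, {"tx": 0, "ty": 0, "tz": -1, "rx": 0, "ry": 0, "rz": 0, "jaw": 0.18}, {"tx": 0, "ty": 0, "tz": 0, "rx": 0, "ry": 0, "rz": 0, "jaw": 0.18}, {"tx": 0, "ty": 0, "tz": 1, "rx": 0, "ry": 0, "rz": 0, "jaw": 0.18}, {"tx": 0, "ty": 0, "tz": 30, "rx": 0, "ry": 0, "rz": 0, "jaw": 0.18}, {"tx": 0, "ty": 0, "tz": 80, "rx": 0, "ry": 0, "rz": 0, "jaw": 0.2}, {"tx": -10, "ty": -20, "tz": 130, "rx": 0, "ry": 0, "rz": 0, "jaw": 0.4}, {"tx": -30, "ty": -65, "tz": 140, "rx": 0, "ry": 0, "rz": 0, "jaw": 0.4}, {"tx": -50, "ty": -110, "tz": 140, "rx": 0, "ry": 0, "rz": 0, "jaw": 0.4}, {"tx": -70, "ty": -155, "tz": 140, "rx": 0, "ry": 0, "rz": 0, "jaw": 0.4}, {"tx": -90, "ty": -200, "tz": 140, "rx": 0, "ry": 0, "rz": 0, "jaw": 0.4}]}}

```text
time_s: 29.75
position: [0.4509, -0.0357, 0.1799]
tool_rot: [[1.0, 0.001, 0.004], [0.001, -1.0, 0.0], [0.004, -0.0, -1.0]]
ft_force: [0.4, -1.5, -0.7]
grip_width: 0.0595
```

```bash
python3 - <<'E'
from h import *
d=snap('top','t8.png');s=snap('scene','s8.png')
print('top');tiles(d,lambda u,v:.047 if u<330 else .015)
print('scene');tiles(s,lambda u,v:.047 if v<195 and u>300 else .015)
o=env.observe();R=o['tool_rot'];print(o['position'],np.degrees(np.arctan2(R[1,1],R[0,1])),R[:,2],o['time_s'])
E
```

```text
top
px 369.4 174.0  xy 645.5 -242.5 ang 2.9 size 34.6 17.8
px 219.6 199.6  xy 540.7 294.6 ang 0.3 size 34.9 17.8
px 237.7 199.6  xy 541.1 230.1 ang 0.3 size 34.9 18.3
px 255.6 199.7  xy 540.9 166.6 ang 0.8 size 33.8 17.6
px 367.0 242.5  xy 395.1 -229.2 ang 0.5 size 35.4 18.3
scene
px 330.7 136.8  xy 233.5 356.6 ang 16.5 size 65.3 42.7
px 373.4 172.0  xy 533.0 227.6 ang 1.8 size 23.0 22.5
px 365.8 179.6  xy 540.6 164.5 ang -0.0 size 38.2 23.7
px 254.4 223.3  xy 393.8 -231.6 ang -0.1 size 38.4 22.6
px 313.4 260.4  xy 643.4 -243.7 ang 3.3 size 38.6 22.5
[ 0.45033706 -0.03849054  0.1798137 ] -90.36183316188507 [ 3.06390234e-03 -6.40074637e-04 -9.99995101e-01] 29.85
```

Emit:
{"method": "apply_moves", "body": {"plan": [{"tx": 0, "ty": -45, "tz": 0, "rx": 0, "ry": 0, "rz": 0.02, "jaw": 0.4}, {"tx": -5, "ty": -95, "tz": 0, "rx": 0, "ry": 0, "rz": 0.02, "jaw": 0.4}, {"tx": -20, "ty": -140, "tz": 0, "rx": 0, "ry": 0, "rz": 0.02, "jaw": 0.4}, {"tx": -45, "ty": -180, "tz": 0, "rx": 0, "ry": 0, "rz": 0.02, "jaw": 0.4}, {"tx": -56, "ty": -192, "tz": -40, "rx": 0, "ry": 0, "rz": 0.02, "jaw": 0.4}, {"tx": -56, "ty": -192, "tz": -80, "rx": 0, "ry": 0, "rz": 0.02, "jaw": 0.4}, {"tx": -56, "ty": -192, "tz": -120, "rx": 0, "ry": 0, "rz": 0.02, "jaw": 0.4}, {"tx": -56, "ty": -192, "tz": -150, "rx": 0, "ry": 0, "rz": 0.02, "jaw": 0.4}, {"tx": -56, "ty": -192, "tz": -150, "rx": 0, "ry": 0, "rz": 0.02, "jaw": 0.4}]}}

```text
time_s: 30.75
position: [0.3934, -0.229, 0.0273]
tool_rot: [[1.0, 0.014, -0.001], [0.014, -1.0, 0.004], [-0.001, -0.004, -1.0]]
ft_force: [-0.7, -0.1, -0.1]
grip_width: 0.0597
```

Emit:
{"method": "apply_moves", "body": {"plan": [{"tx": 1, "ty": -1, "tz": -15, "rx": 0, "ry": 0, "rz": 0, "jaw": 0.4}, {"tx": 1, "ty": -1, "tz": -21, "rx": 0, "ry": 0, "rz": 0, "jaw": 0.4}, {"tx": 1, "ty": -1, "tz": -21, "rx": 0, "ry": 0, "rz": 0, "jaw": 0}, {"tx": 1, "ty": -1, "tz": -21, "rx": 0, "ry": 0, "rz": 0, "jaw": -1}, {"tx": 1, "ty": -1, "tz": -21, "rx": 0, "ry": 0, "rz": 0, "jaw": -1}, {"tx": 1, "ty": -1, "tz": -21, "rx": 0, "ry": 0, "rz": 0, "jaw": -1}, {"tx": 1, "ty": -1, "tz": -21, "rx": 0, "ry": 0, "rz": 0, "jaw": -1}, {"tx": 1, "ty": -1, "tz": 5, "rx": 0, "ry": 0, "rz": 0, "jaw": -1}, {"tx": 1, "ty": -1, "tz": 50, "rx": 0, "ry": 0, "rz": 0, "jaw": -1}, {"tx": 1, "ty": -1, "tz": 100, "rx": 0, "ry": 0, "rz": 0, "jaw": -1}, {"tx": 10, "ty": 10, "tz": 135, "rx": 0, "ry": 0, "rz": 0, "jaw": -1}]}}

```text
time_s: 31.85
position: [0.4033, -0.2198, 0.1659]
tool_rot: [[1.0, 0.012, 0.001], [0.012, -1.0, 0.001], [0.001, -0.001, -1.0]]
ft_force: [0.5, -0.2, -1.4]
grip_width: 0.0348
```

Emit:
{"method": "apply_moves", "body": {"plan": [{"tx": 18, "ty": 42, "tz": 0, "rx": 0, "ry": 0, "rz": -0.012, "jaw": -1}, {"tx": 36, "ty": 84, "tz": 0, "rx": 0, "ry": 0, "rz": -0.012, "jaw": -1}, {"tx": 54, "ty": 126, "tz": 0, "rx": 0, "ry": 0, "rz": -0.012, "jaw": -1}, {"tx": 72, "ty": 168, "tz": 0, "rx": 0, "ry": 0, "rz": -0.012, "jaw": -1}, {"tx": 90, "ty": 210, "tz": 0, "rx": 0, "ry": 0, "rz": -0.012, "jaw": -1}, {"tx": 108, "ty": 252, "tz": 0, "rx": 0, "ry": 0, "rz": -0.012, "jaw": -1}, {"tx": 126, "ty": 294, "tz": 0, "rx": 0, "ry": 0, "rz": -0.012, "jaw": -1}, {"tx": 138, "ty": 321, "tz": 0, "rx": 0, "ry": 0, "rz": -0.012, "jaw": -1}, {"tx": 138, "ty": 321, "tz": -30, "rx": 0, "ry": 0, "rz": -0.012, "jaw": -1}, {"tx": 138, "ty": 321, "tz": -60, "rx": 0, "ry": 0, "rz": -0.012, "jaw": -1}, {"tx": 138, "ty": 321, "tz": -90, "rx": 0, "ry": 0, "rz": -0.012, "jaw": -1}]}}

```text
time_s: 32.95
position: [0.5413, 0.1017, 0.0756]
tool_rot: [[1.0, 0.001, 0.002], [0.001, -1.0, 0.001], [0.002, -0.001, -1.0]]
ft_force: [0.9, 0.6, -0.9]
grip_width: 0.035
```

Emit:
{"method": "apply_moves", "body": {"plan": [{"tx": 0, "ty": 0, "tz": -15, "rx": 0, "ry": 0, "rz": 0, "jaw": -1}, {"tx": 0, "ty": 0, "tz": -26, "rx": 0, "ry": 0, "rz": 0, "jaw": -1}, {"tx": 0, "ty": 0, "tz": -33, "rx": 0, "ry": 0, "rz": 0, "jaw": -1}, {"tx": 0, "ty": 0, "tz": -36, "rx": 0, "ry": 0, "rz": 0, "jaw": -1}, {"tx": 0, "ty": 0, "tz": -37, "rx": 0, "ry": 0, "rz": 0, "jaw": -1}, {"tx": 0, "ty": 0, "tz": -37, "rx": 0, "ry": 0, "rz": 0, "jaw": -1}]}}

```text
time_s: 33.55
position: [0.5416, 0.1016, 0.0395]
tool_rot: [[1.0, 0.001, 0.004], [0.001, -1.0, 0.001], [0.004, -0.001, -1.0]]
ft_force: [-1.0, -0.2, 0.9]
grip_width: 0.035
```

Emit:
{"method": "apply_moves", "body": {"plan": [{"tx": 0, "ty": 0, "tz": -1, "rx": 0, "ry": 0, "rz": 0, "jaw": 0.05}, {"tx": 0, "ty": 0, "tz": -1, "rx": 0, "ry": 0, "rz": 0, "jaw": 0.18}, {"tx": 0, "ty": 0, "tz": 0, "rx": 0, "ry": 0, "rz": 0, "jaw": 0.18}, {"tx": 0, "ty": 0, "tz": 1, "rx": 0, "ry": 0, "rz": 0, "jaw": 0.18}, {"tx": 0, "ty": 0, "tz": 30, "rx": 0, "ry": 0, "rz": 0, "jaw": 0.18}, {"tx": 0, "ty": 0, "tz": 80, "rx": 0, "ry": 0, "rz": 0, "jaw": 0}, {"tx": -10, "ty": 0, "tz": 130, "rx": 0, "ry": 0, "rz": 0, "jaw": -0.34}, {"tx": -50, "ty": 0, "tz": 170, "rx": 0, "ry": 0, "rz": 0, "jaw": -0.34}, {"tx": -90, "ty": 0, "tz": 190, "rx": 0, "ry": 0, "rz": 0.14, "jaw": -0.34}, {"tx": -140, "ty": 0, "tz": 200, "rx": 0, "ry": 0, "rz": 0.28, "jaw": -0.34}]}}

```text
time_s: 34.55
position: [0.4037, 0.1016, 0.241]
tool_rot: [[0.959, 0.283, 0.008], [0.283, -0.959, 0.002], [0.008, 0.0, -1.0]]
ft_force: [-0.1, -0.1, -0.1]
grip_width: 0.0281
```

```bash
python3 - <<'E'
from h import *
d=snap('top','t9.png');s=snap('scene','s9.png')
print('top');tiles(d,lambda u,v:.047 if u<330 else .015)
print('scene');tiles(s,lambda u,v:.047 if v<195 and u>300 else .015)
o=env.observe();R=o['tool_rot'];print(o['position'],np.degrees(np.arctan2(R[1,1],R[0,1])),R[:,2],o['time_s'],o['q'])
a=cv2.imread('pics/t9.png')[130:280,180:450];cv2.imwrite('pics/t9c.png',cv2.resize(a,None,fx=2.9,fy=2.9,interpolation=cv2.INTER_CUBIC))
a=cv2.imread('pics/s9.png')[120:290,190:440];cv2.imwrite('pics/s9c.png',cv2.resize(a,None,fx=3,fy=3,interpolation=cv2.INTER_CUBIC))
E
```

```text
top
px 369.4 173.9  xy 645.5 -242.4 ang 2.2 size 34.7 17.8
px 219.6 199.6  xy 540.7 294.5 ang 0.4 size 34.9 18.1
px 237.7 199.6  xy 541.4 230.5 ang -1.3 size 34.4 18.2
px 255.6 200.1  xy 539.7 166.6 ang 0.6 size 36.1 17.6
px 273.6 199.6  xy 541.3 102.8 ang 1.7 size 33.9 17.7
px 189.5 320.1  xy 128.7 373.9 ang 14.4 size 30.4 16.3
px 560.6 350.3  xy 35.9 -875.1 ang -36.3 size 16.9 14.0
scene
px 331.2 136.9  xy 235.5 357.1 ang 17.4 size 61.3 42.0
px 373.4 172.0  xy 533.0 227.6 ang 1.8 size 23.0 22.5
px 365.8 179.6  xy 540.6 164.5 ang -0.0 size 38.2 23.7
px 355.5 187.1  xy 540.7 101.2 ang -1.6 size 38.5 22.8
px 313.4 260.3  xy 643.3 -243.7 ang 3.3 size 38.7 22.5
[0.39997699 0.10210105 0.24076223] -73.62283185165039 [ 0.00514009  0.00200578 -0.99998478] 34.65 [-2.29979606  7.25382857 93.1477575   0.12888553 79.30878201 71.29952038]
```

View pics/t9c.png

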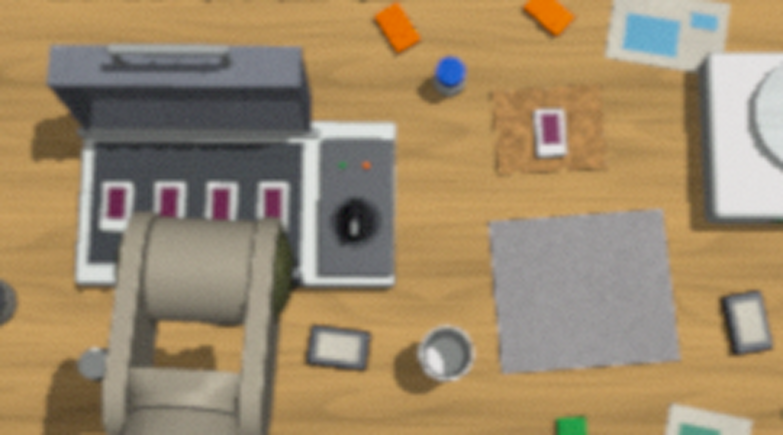

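View pics/s9c.png

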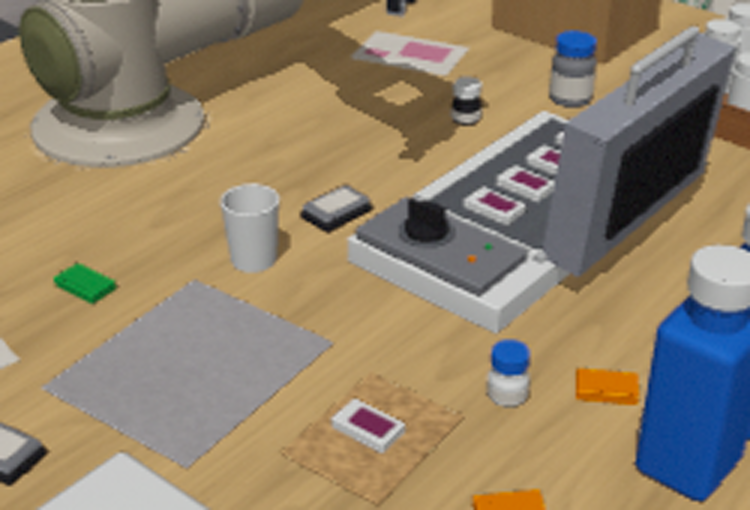

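Emit:
{"method": "apply_moves", "body": {"plan": [{"tx": 30, "ty": 15, "tz": 30, "rx": 0, "ry": 0, "rz": 1.285, "jaw": -0.34}, {"tx": 60, "ty": 30, "tz": 60, "rx": 0, "ry": 0, "rz": 1.285, "jaw": -0.34}, {"tx": 90, "ty": 45, "tz": 70, "rx": 0, "ry": 0, "rz": 1.285, "jaw": -0.34}, {"tx": 120, "ty": 60, "tz": 70, "rx": 0, "ry": 0, "rz": 1.285, "jaw": -0.34}, {"tx": 140, "ty": 75, "tz": 70, "rx": 0, "ry": 0, "rz": 1.285, "jaw": -0.34}, {"tx": 150, "ty": 85, "tz": 70, "rx": 0, "ry": 0, "rz": 1.285, "jaw": -0.34}, {"tx": 170, "ty": 95, "tz": 70, "rx": 0, "ry": 0, "rz": 1.285, "jaw": -0.34}, {"tx": 190, "ty": 95, "tz": 70, "rx": 0, "ry": 0, "rz": 1.285, "jaw": -0.34}, {"tx": 210, "ty": 95, "tz": 70, "rx": 0, "ry": 0, "rz": 1.285, "jaw": -0.34}, {"tx": 240, "ty": 95, "tz": 70, "rx": 0, "ry": 0, "rz": 1.285, "jaw": -0.34}, {"tx": 270, "ty": 95, "tz": 70, "rx": 0, "ry": 0, "rz": 1.285, "jaw": -0.34}, {"tx": 270, "ty": 95, "tz": 70, "rx": 0, "ry": 0, "rz": 1.285, "jaw": -0.34}]}}

```text
time_s: 35.85
position: [0.6726, 0.1964, 0.3077]
tool_rot: [[0.002, 1.0, -0.003], [1.0, -0.002, 0.005], [0.005, -0.003, -1.0]]
ft_force: [-0.1, 0.5, -0.2]
grip_width: 0.0283
```

```bash
python3 - <<'E'
from h import *
s=snap('scene','s10.png');im=cv2.imread('pics/s10.png')
cv2.imwrite('pics/s10c.png',cv2.resize(im[60:220,330:490],None,fx=4,fy=4,interpolation=cv2.INTER_CUBIC))
o=env.observe();R=o['tool_rot'];print(o['position'],np.degrees(np.arctan2(R[1,1],R[0,1])),R[:,2])
E
```

```text
[0.67122953 0.19678239 0.30852225] -0.06298034326065398 [-0.00292912  0.00521643 -0.9999821 ]
```

View pics/s10c.png

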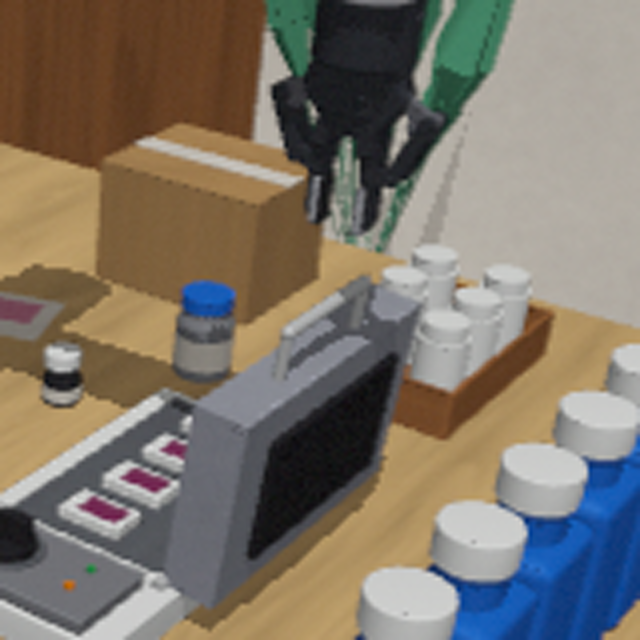

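Lined up above the handle. I'll descend 82 mm and grip it.

Emit:
{"method": "apply_moves", "body": {"plan": [{"tx": 1, "ty": 0, "tz": -30, "rx": 0, "ry": 0, "rz": 0, "jaw": -0.34}, {"tx": 1, "ty": 0, "tz": -55, "rx": 0, "ry": 0, "rz": 0, "jaw": -0.34}, {"tx": 1, "ty": 0, "tz": -72, "rx": 0, "ry": 0, "rz": 0, "jaw": -0.34}, {"tx": 1, "ty": 0, "tz": -80, "rx": 0, "ry": 0, "rz": 0, "jaw": -0.34}, {"tx": 1, "ty": 0, "tz": -82, "rx": 0, "ry": 0, "rz": 0, "jaw": -0.34}, {"tx": 1, "ty": 0, "tz": -82, "rx": 0, "ry": 0, "rz": 0, "jaw": -1}, {"tx": 1, "ty": 0, "tz": -82, "rx": 0, "ry": 0, "rz": 0, "jaw": -1}, {"tx": 1, "ty": 0, "tz": -82, "rx": 0, "ry": 0, "rz": 0, "jaw": -1}, {"tx": 1, "ty": 0, "tz": -82, "rx": 0, "ry": 0, "rz": 0, "jaw": -1}], "grip_force": 30}}

```text
time_s: 36.8
position: [0.6723, 0.1969, 0.2277]
tool_rot: [[0.001, 1.0, -0.001], [1.0, -0.001, 0.006], [0.006, -0.001, -1.0]]
ft_force: [-1.2, -0.5, 4.3]
grip_width: 0.0102
```

```bash
python3 - <<'E'
import numpy as np
r=np.hypot(210,28);a0=np.arctan2(28,-210)
ref=1.65
x0,z0=r*np.cos(a0-ref),r*np.sin(a0-ref)
for i in range(0,49):
    th=1.65-0.0344*i; a=a0-th
    print(i,round(th,3),np.round([r*np.cos(a)-x0,r*np.sin(a)-z0],0))
E
```

```text
0 1.65 [0. 0.]
1 1.616 [-7.  1.]
2 1.581 [-14.   3.]
3 1.547 [-22.   3.]
4 1.512 [-29.   4.]
5 1.478 [-36.   5.]
6 1.444 [-43.   5.]
7 1.409 [-51.   5.]
8 1.375 [-58.   4.]
9 1.34 [-65.   4.]
10 1.306 [-72.   3.]
11 1.272 [-80.   2.]
12 1.237 [-87.   0.]
13 1.203 [-94.  -1.]
14 1.168 [-101.   -3.]
15 1.134 [-108.   -5.]
16 1.1 [-115.   -7.]
17 1.065 [-122.  -10.]
18 1.031 [-128.  -13.]
19 0.996 [-135.  -16.]
20 0.962 [-142.  -19.]
21 0.928 [-148.  -22.]
22 0.893 [-154.  -26.]
23 0.859 [-161.  -30.]
24 0.824 [-167.  -34.]
25 0.79 [-172.  -38.]
26 0.756 [-178.  -43.]
27 0.721 [-184.  -47.]
28 0.687 [-189.  -52.]
29 0.652 [-194.  -57.]
30 0.618 [-199.  -63.]
31 0.584 [-204.  -68.]
32 0.549 [-209.  -74.]
33 0.515 [-214.  -79.]
34 0.48 [-218.  -85.]
35 0.446 [-222.  -91.]
36 0.412 [-226.  -97.]
37 0.377 [-229. -104.]
38 0.343 [-233. -110.]
39 0.308 [-236. -117.]
40 0.274 [-239. -123.]
41 0.24 [-242. -130.]
42 0.205 [-244. -137.]
43 0.171 [-247. -144.]
44 0.136 [-249. -151.]
45 0.102 [-251. -158.]
46 0.068 [-252. -165.]
47 0.033 [-253. -172.]
48 -0.001 [-255. -179.]
```

Emit:
{"method": "apply_moves", "body": {"plan": [{"tx": -7, "ty": 0, "tz": 1, "rx": 0, "ry": 0, "rz": 0, "jaw": -1}, {"tx": -14, "ty": 0, "tz": 3, "rx": 0, "ry": 0, "rz": 0, "jaw": -1}, {"tx": -22, "ty": 0, "tz": 3, "rx": 0, "ry": 0, "rz": 0, "jaw": -1}, {"tx": -29, "ty": 0, "tz": 4, "rx": 0, "ry": 0, "rz": 0, "jaw": -1}, {"tx": -36, "ty": 0, "tz": 5, "rx": 0, "ry": 0, "rz": 0, "jaw": -1}, {"tx": -43, "ty": 0, "tz": 5, "rx": 0, "ry": 0, "rz": 0, "jaw": -1}, {"tx": -51, "ty": 0, "tz": 5, "rx": 0, "ry": 0, "rz": 0, "jaw": -1}, {"tx": -58, "ty": 0, "tz": 4, "rx": 0, "ry": 0, "rz": 0, "jaw": -1}, {"tx": -65, "ty": 0, "tz": 4, "rx": 0, "ry": 0, "rz": 0, "jaw": -1}, {"tx": -72, "ty": 0, "tz": 3, "rx": 0, "ry": 0, "rz": 0, "jaw": -1}, {"tx": -80, "ty": 0, "tz": 2, "rx": 0, "ry": 0, "rz": 0, "jaw": -1}, {"tx": -87, "ty": 0, "tz": 0, "rx": 0, "ry": 0, "rz": 0, "jaw": -1}]}}

```text
time_s: 38.0
position: [0.5846, 0.197, 0.2281]
tool_rot: [[0.001, 1.0, -0.001], [1.0, -0.001, 0.006], [0.006, -0.001, -1.0]]
ft_force: [-0.7, 1.1, 10.6]
grip_width: 0.0106
```

Emit:
{"method": "apply_moves", "body": {"plan": [{"tx": -7, "ty": 0, "tz": -1, "rx": 0, "ry": 0, "rz": 0, "jaw": -1}, {"tx": -14, "ty": 0, "tz": -3, "rx": 0, "ry": 0, "rz": 0, "jaw": -1}, {"tx": -21, "ty": 0, "tz": -5, "rx": 0, "ry": 0, "rz": 0, "jaw": -1}, {"tx": -28, "ty": 0, "tz": -7, "rx": 0, "ry": 0, "rz": 0, "jaw": -1}, {"tx": -35, "ty": 0, "tz": -10, "rx": 0, "ry": 0, "rz": 0, "jaw": -1}, {"tx": -41, "ty": 0, "tz": -13, "rx": 0, "ry": 0, "rz": 0, "jaw": -1}, {"tx": -48, "ty": 0, "tz": -16, "rx": 0, "ry": 0, "rz": 0, "jaw": -1}, {"tx": -55, "ty": 0, "tz": -19, "rx": 0, "ry": 0, "rz": 0, "jaw": -1}, {"tx": -61, "ty": 0, "tz": -22, "rx": 0, "ry": 0, "rz": 0, "jaw": -1}, {"tx": -67, "ty": 0, "tz": -26, "rx": 0, "ry": 0, "rz": 0, "jaw": -1}, {"tx": -74, "ty": 0, "tz": -30, "rx": 0, "ry": 0, "rz": 0, "jaw": -1}, {"tx": -80, "ty": 0, "tz": -34, "rx": 0, "ry": 0, "rz": 0, "jaw": -1}]}}

```text
time_s: 39.2
position: [0.504, 0.197, 0.1935]
tool_rot: [[0.001, 1.0, -0.001], [1.0, -0.001, 0.006], [0.006, -0.001, -1.0]]
ft_force: [3.6, 2.4, -3.6]
grip_width: 0.0107
```

Emit:
{"method": "apply_moves", "body": {"plan": [{"tx": -5, "ty": 0, "tz": -4, "rx": 0, "ry": 0, "rz": 0, "jaw": -1}, {"tx": -10, "ty": 0, "tz": -9, "rx": 0, "ry": 0, "rz": 0, "jaw": -1}, {"tx": -16, "ty": 0, "tz": -13, "rx": 0, "ry": 0, "rz": 0, "jaw": -1}, {"tx": -21, "ty": 0, "tz": -18, "rx": 0, "ry": 0, "rz": 0, "jaw": -1}, {"tx": -26, "ty": 0, "tz": -23, "rx": 0, "ry": 0, "rz": 0, "jaw": -1}, {"tx": -31, "ty": 0, "tz": -29, "rx": 0, "ry": 0, "rz": 0, "jaw": -1}, {"tx": -36, "ty": 0, "tz": -34, "rx": 0, "ry": 0, "rz": 0, "jaw": -1}, {"tx": -41, "ty": 0, "tz": -40, "rx": 0, "ry": 0, "rz": 0, "jaw": -1}, {"tx": -45, "ty": 0, "tz": -45, "rx": 0, "ry": 0, "rz": 0, "jaw": -1}, {"tx": -49, "ty": 0, "tz": -51, "rx": 0, "ry": 0, "rz": 0, "jaw": -1}, {"tx": -53, "ty": 0, "tz": -57, "rx": 0, "ry": 0, "rz": 0, "jaw": -1}, {"tx": -57, "ty": 0, "tz": -63, "rx": 0, "ry": 0, "rz": 0, "jaw": -1}]}}

```text
time_s: 40.4
position: [0.4468, 0.197, 0.13]
tool_rot: [[0.001, 1.0, -0.001], [1.0, -0.001, 0.006], [0.006, -0.001, -1.0]]
ft_force: [-0.3, 2.2, 1.1]
grip_width: 0.0106
```

Emit:
{"method": "apply_moves", "body": {"plan": [{"tx": -4, "ty": 0, "tz": -6, "rx": 0, "ry": 0, "rz": 0, "jaw": -1}, {"tx": -7, "ty": 0, "tz": -12, "rx": 0, "ry": 0, "rz": 0, "jaw": -1}, {"tx": -10, "ty": 0, "tz": -19, "rx": 0, "ry": 0, "rz": 0, "jaw": -1}, {"tx": -13, "ty": 0, "tz": -25, "rx": 0, "ry": 0, "rz": 0, "jaw": -1}, {"tx": -16, "ty": 0, "tz": -32, "rx": 0, "ry": 0, "rz": 0, "jaw": -1}, {"tx": -18, "ty": 0, "tz": -39, "rx": 0, "ry": 0, "rz": 0, "jaw": -1}, {"tx": -21, "ty": 0, "tz": -46, "rx": 0, "ry": 0, "rz": 0, "jaw": -1}, {"tx": -23, "ty": 0, "tz": -53, "rx": 0, "ry": 0, "rz": 0, "jaw": -1}, {"tx": -25, "ty": 0, "tz": -60, "rx": 0, "ry": 0, "rz": 0, "jaw": -1}, {"tx": -26, "ty": 0, "tz": -66, "rx": 0, "ry": 0, "rz": 0, "jaw": -1}, {"tx": -27, "ty": 0, "tz": -71, "rx": 0, "ry": 0, "rz": 0, "jaw": -1}, {"tx": -28, "ty": 0, "tz": -75, "rx": 0, "ry": 0, "rz": 0, "jaw": -1}]}}

```text
time_s: 41.6
position: [0.4189, 0.1969, 0.0546]
tool_rot: [[0.001, 1.0, -0.001], [1.0, -0.001, 0.006], [0.006, -0.001, -1.0]]
ft_force: [-0.6, 1.5, -1.0]
grip_width: 0.0106
```

Emit:
{"method": "apply_moves", "body": {"plan": [{"tx": 0, "ty": 0, "tz": -2, "rx": 0, "ry": 0, "rz": 0, "jaw": -1}, {"tx": 0, "ty": 0, "tz": -4, "rx": 0, "ry": 0, "rz": 0, "jaw": -1}, {"tx": -1, "ty": 0, "tz": -6, "rx": 0, "ry": 0, "rz": 0, "jaw": -1}, {"tx": -1, "ty": 0, "tz": -7, "rx": 0, "ry": 0, "rz": 0, "jaw": -1}, {"tx": -1, "ty": 0, "tz": -8, "rx": 0, "ry": 0, "rz": 0, "jaw": -1}, {"tx": -1, "ty": 0, "tz": -8, "rx": 0, "ry": 0, "rz": 0, "jaw": -1}]}}

```text
time_s: 42.2
position: [0.4179, 0.197, 0.0475]
tool_rot: [[0.001, 1.0, -0.0], [1.0, -0.001, 0.006], [0.006, -0.0, -1.0]]
ft_force: [-4.8, -0.2, 11.9]
grip_width: 0.0107
```

Emit:
{"method": "apply_moves", "body": {"plan": [{"tx": 0, "ty": 0, "tz": -1, "rx": 0, "ry": 0, "rz": 0, "jaw": -1}, {"tx": 0, "ty": 0, "tz": -2, "rx": 0, "ry": 0, "rz": 0, "jaw": -1}, {"tx": 0, "ty": 0, "tz": -2, "rx": 0, "ry": 0, "rz": 0, "jaw": -1}]}}

```text
time_s: 42.5
position: [0.4179, 0.197, 0.0471]
tool_rot: [[0.0, 1.0, 0.001], [1.0, -0.0, 0.006], [0.006, 0.001, -1.0]]
ft_force: [-7.9, -1.3, 24.4]
grip_width: 0.0107
```

Emit:
{"method": "apply_moves", "body": {"plan": [{"tx": 0, "ty": 0, "tz": 0, "rx": 0, "ry": 0, "rz": 0, "jaw": -0.34}, {"tx": 0, "ty": 0, "tz": 0, "rx": 0, "ry": 0, "rz": 0, "jaw": -0.34}, {"tx": 0, "ty": 0, "tz": 0, "rx": 0, "ry": 0, "rz": 0, "jaw": -0.34}, {"tx": 0, "ty": 0, "tz": 25, "rx": 0, "ry": 0, "rz": 0, "jaw": -0.34}, {"tx": 0, "ty": 0, "tz": 70, "rx": 0, "ry": 0, "rz": 0, "jaw": -0.34}, {"tx": -10, "ty": 0, "tz": 120, "rx": 0, "ry": 0, "rz": 0, "jaw": -0.34}, {"tx": -20, "ty": 0, "tz": 160, "rx": 0, "ry": 0, "rz": 0, "jaw": -0.34}, {"tx": -20, "ty": 0, "tz": 180, "rx": 0, "ry": 0, "rz": 0.1, "jaw": -0.34}, {"tx": -20, "ty": -20, "tz": 180, "rx": 0, "ry": 0, "rz": 0.25, "jaw": -0.34}, {"tx": -20, "ty": -40, "tz": 180, "rx": 0, "ry": 0, "rz": 0.4, "jaw": -0.34}]}}

```text
time_s: 43.5
position: [0.3979, 0.1567, 0.2276]
tool_rot: [[-0.396, 0.918, 0.0], [0.918, 0.396, 0.006], [0.005, 0.002, -1.0]]
ft_force: [0.3, -0.4, -0.4]
grip_width: 0.0281
```

```bash
python3 - <<'E'
from h import *
s=snap('scene','s11.png');im=cv2.imread('pics/s11.png')
cv2.imwrite('pics/s11c.png',cv2.resize(im[130:230,300:430],None,fx=6,fy=6,interpolation=cv2.INTER_CUBIC))
d=snap('top','t11.png');im=cv2.imread('pics/t11.png')
cv2.imwrite('pics/t11c.png',cv2.resize(im[160:250,195:325],None,fx=6,fy=6,interpolation=cv2.INTER_CUBIC))
o=env.observe();R=o['tool_rot'];print(o['position'],np.degrees(np.arctan2(R[1,1],R[0,1])),R[:,2])
E
```

```text
[0.39791193 0.15570595 0.22706803] 22.939077281168398 [-0.00135442  0.00532569 -0.9999849 ]
```

View pics/s11c.png

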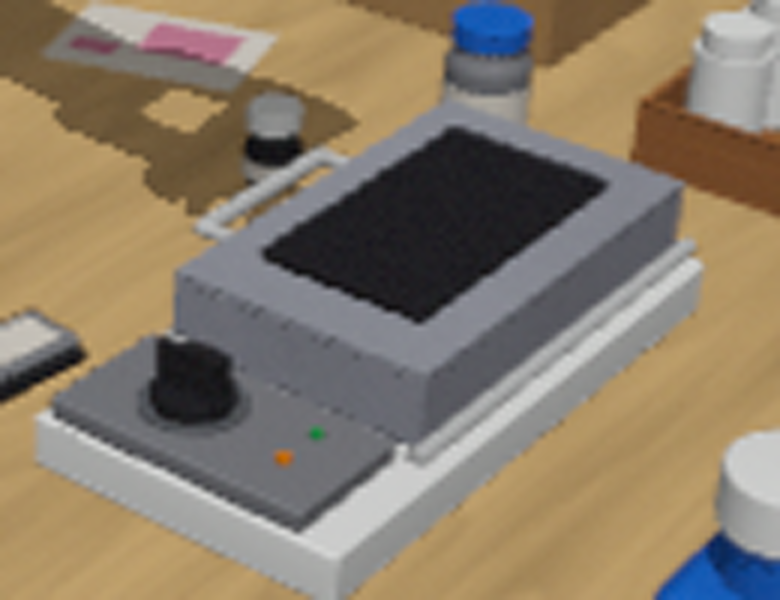

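View pics/t11c.png

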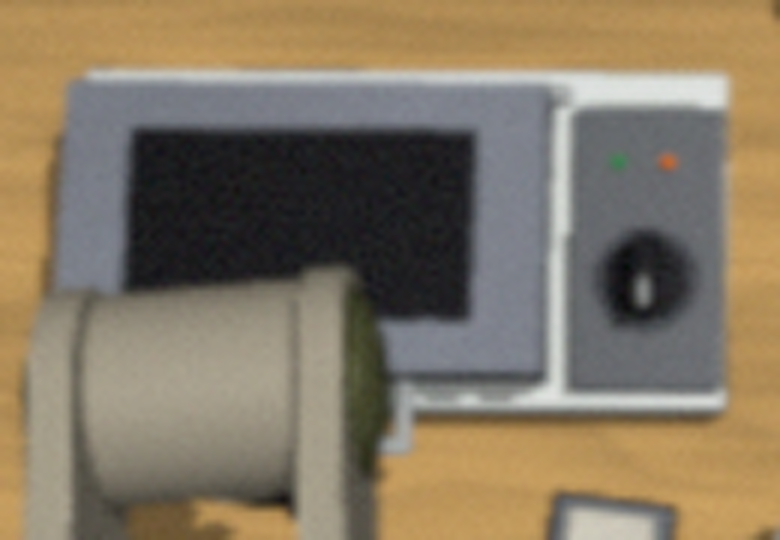

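```bash
python3 - <<'E'
from h import *
for n,f,(x0,y0) in(('top','t11.png',(290,190)),('scene','s11.png',(320,178))):
    d=env.get_image(n)
    im=cv2.imread('pics/'+f);c=im[y0:y0+30,x0:x0+26]
    b=cv2.resize(c,None,fx=20,fy=20,interpolation=cv2.INTER_CUBIC)
    for (X,Y) in((.515,0),(.518,-.001),(.521,-.002)):
        col={.515:(0,0,255),.518:(0,255,0),.521:(255,0,0)}[X]
        t=np.linspace(0,2*np.pi,40)
        for P in ([[X+.024*np.cos(a),Y+.024*np.sin(a),.061] for a in t],[[X+i*.022,Y+j*.006,.087] for i,j in((1,1),(1,-1),(-1,-1),(-1,1),(1,1))]):
            q=np.array([[(np.array(proj(d,p))-[x0,y0]+.5)*20-.5] for p in P]).astype(np.int32)
            cv2.polylines(b,[q],False,col,1)
    cv2.imwrite('pics/k_'+n+'.png',b)
E
```

```text
(no output)
```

View pics/k_top.png

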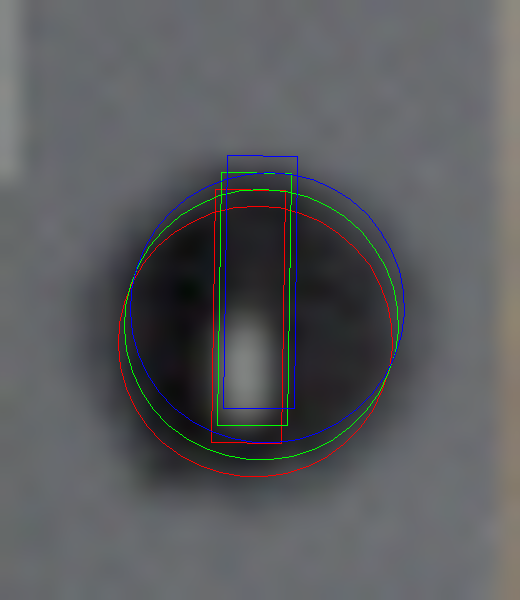

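View pics/k_scene.png

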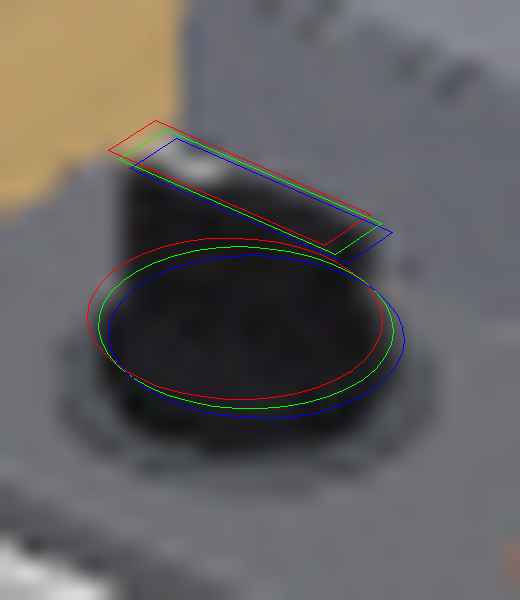

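Emit:
{"method": "apply_moves", "body": {"plan": [{"tx": 20, "ty": -40, "tz": 0, "rx": -0.005, "ry": 0, "rz": 1.17, "jaw": -0.34}, {"tx": 40, "ty": -80, "tz": 0, "rx": -0.005, "ry": 0, "rz": 1.17, "jaw": -0.34}, {"tx": 60, "ty": -110, "tz": 0, "rx": -0.005, "ry": 0, "rz": 1.17, "jaw": -0.34}, {"tx": 80, "ty": -130, "tz": 0, "rx": -0.005, "ry": 0, "rz": 1.17, "jaw": -0.34}, {"tx": 100, "ty": -145, "tz": 0, "rx": -0.005, "ry": 0, "rz": 1.17, "jaw": -0.34}, {"tx": 119, "ty": -156, "tz": -20, "rx": -0.005, "ry": 0, "rz": 1.17, "jaw": -0.34}, {"tx": 119, "ty": -156, "tz": -50, "rx": -0.005, "ry": 0, "rz": 1.17, "jaw": -0.34}, {"tx": 119, "ty": -156, "tz": -80, "rx": -0.005, "ry": 0, "rz": 1.17, "jaw": -0.34}, {"tx": 119, "ty": -156, "tz": -110, "rx": -0.005, "ry": 0, "rz": 1.17, "jaw": -0.34}, {"tx": 119, "ty": -156, "tz": -110, "rx": -0.005, "ry": 0, "rz": 1.17, "jaw": -0.34}]}}

```text
time_s: 44.7
position: [0.5153, 0.0022, 0.1136]
tool_rot: [[-1.0, 0.008, -0.011], [0.008, 1.0, -0.001], [0.011, -0.001, -1.0]]
ft_force: [0.0, -0.3, 0.6]
grip_width: 0.0282
```

```bash
python3 - <<'E'
from h import *
s=snap('scene','s12.png');im=cv2.imread('pics/s12.png')
cv2.imwrite('pics/s12c.png',cv2.resize(im[120:220,280:410],None,fx=6,fy=6,interpolation=cv2.INTER_CUBIC))
o=env.observe();R=o['tool_rot'];print(o['position'],np.degrees(np.arctan2(R[1,1],R[0,1])),R[:,2],o['q'])
E
```

```text
[0.51649847 0.0018088  0.11593637] 89.53446379088204 [-0.00703522 -0.00209248 -0.99997306] [ -12.84311578   25.42126732   89.61261329   -0.22722617   65.33264998
 -102.28165412]
```

View pics/s12c.png

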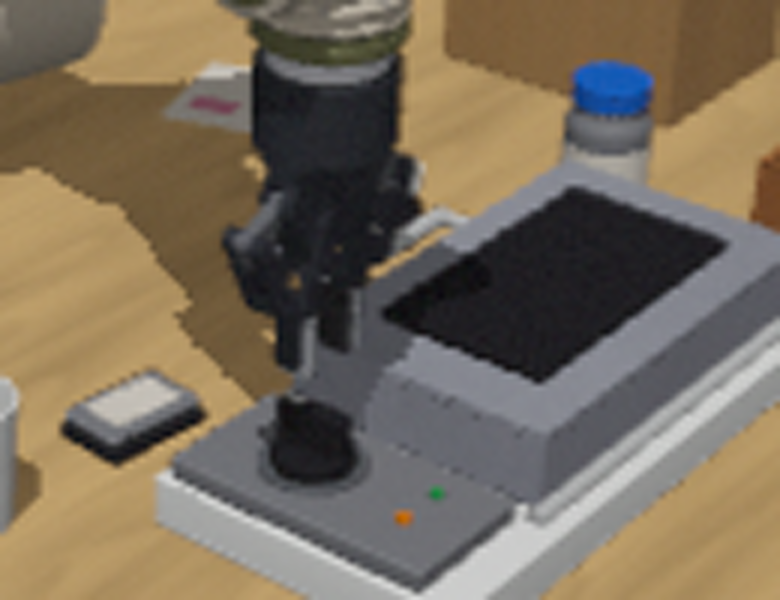

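Emit:
{"method": "apply_moves", "body": {"plan": [{"tx": 1, "ty": -1, "tz": -20, "rx": 0, "ry": -0.006, "rz": 0, "jaw": -0.34}, {"tx": 1, "ty": -1, "tz": -38, "rx": 0, "ry": -0.006, "rz": 0, "jaw": -0.34}, {"tx": 1, "ty": -1, "tz": -48, "rx": 0, "ry": -0.006, "rz": 0, "jaw": -0.34}, {"tx": 1, "ty": -1, "tz": -51, "rx": 0, "ry": -0.006, "rz": 0, "jaw": -0.34}, {"tx": 1, "ty": -1, "tz": -51, "rx": 0, "ry": -0.006, "rz": 0, "jaw": -0.34}]}}

```text
time_s: 45.25
position: [0.518, 0.0009, 0.0656]
tool_rot: [[-1.0, 0.009, -0.0], [0.009, 1.0, -0.002], [0.0, -0.002, -1.0]]
ft_force: [-0.1, -0.3, 0.4]
grip_width: 0.0282
```

Emit:
{"method": "apply_moves", "body": {"plan": [{"tx": 0, "ty": 0, "tz": 0, "rx": 0, "ry": 0, "rz": 0, "jaw": -0.6}, {"tx": 0, "ty": 0, "tz": 0, "rx": 0, "ry": 0, "rz": 0, "jaw": -1}, {"tx": 0, "ty": 0, "tz": 0, "rx": 0, "ry": 0, "rz": 0, "jaw": -1}, {"tx": 0, "ty": 0, "tz": 0, "rx": 0, "ry": 0, "rz": 0, "jaw": -1}], "grip_force": 40}}

```text
time_s: 45.65
position: [0.5186, -0.0005, 0.067]
tool_rot: [[-1.0, 0.009, 0.002], [0.009, 1.0, -0.005], [-0.002, -0.005, -1.0]]
ft_force: [-1.8, -7.9, 5.0]
grip_width: 0.0108
```

Emit:
{"method": "apply_moves", "body": {"plan": [{"tx": 0, "ty": -1, "tz": 0, "rx": 0, "ry": 0, "rz": -0.05, "jaw": -1}, {"tx": 0, "ty": -1, "tz": 0, "rx": 0, "ry": 0, "rz": -0.15, "jaw": -1}, {"tx": 0, "ty": -1, "tz": 0, "rx": 0, "ry": 0, "rz": -0.25, "jaw": -1}, {"tx": 0, "ty": -1, "tz": 0, "rx": 0, "ry": 0, "rz": -0.35, "jaw": -1}, {"tx": 0, "ty": -1, "tz": 0, "rx": 0, "ry": 0, "rz": -0.45, "jaw": -1}, {"tx": 0, "ty": -1, "tz": 0, "rx": 0, "ry": 0, "rz": -0.55, "jaw": -1}]}}

```text
time_s: 46.25
position: [0.5185, -0.0013, 0.0671]
tool_rot: [[-0.846, 0.534, -0.001], [0.534, 0.846, -0.005], [-0.002, -0.005, -1.0]]
ft_force: [-0.3, -0.6, -5.2]
grip_width: 0.0113
```

```bash
python3 - <<'E'
from h import *
o=env.observe();R=o['tool_rot'];print(o['position'],np.degrees(np.arctan2(R[1,1],R[0,1])),o['ft_force'],o['wrist_torque'],o['grip_width'])
E
```

```text
[ 0.51850881 -0.00131591  0.06710386] 57.732879650153954 [-0.3104464  -0.61217745 -5.17274106] [ 0.18519561 -0.07440098  0.10589299] 0.011293546472483096
```

Emit:
{"method": "apply_moves", "body": {"plan": [{"tx": 0, "ty": 0, "tz": 0, "rx": 0, "ry": 0, "rz": -0.1, "jaw": -1}, {"tx": 0, "ty": 0, "tz": 0, "rx": 0, "ry": 0, "rz": -0.2, "jaw": -1}, {"tx": 0, "ty": 0, "tz": 0, "rx": 0, "ry": 0, "rz": -0.3, "jaw": -1}, {"tx": 0, "ty": 0, "tz": 0, "rx": 0, "ry": 0, "rz": -0.4, "jaw": -1}, {"tx": 0, "ty": 0, "tz": 0, "rx": 0, "ry": 0, "rz": -0.5, "jaw": -1}, {"tx": 0, "ty": 0, "tz": 0, "rx": 0, "ry": 0, "rz": -0.58, "jaw": -1}, {"tx": 0, "ty": 0, "tz": 0, "rx": 0, "ry": 0, "rz": -0.63, "jaw": -1}, {"tx": 0, "ty": 0, "tz": 0, "rx": 0, "ry": 0, "rz": -0.66, "jaw": -1}, {"tx": 0, "ty": 0, "tz": 0, "rx": 0, "ry": 0, "rz": -0.66, "jaw": -1}]}}

```text
time_s: 47.15
position: [0.518, -0.0017, 0.0671]
tool_rot: [[-0.341, 0.94, -0.005], [0.94, 0.341, -0.004], [-0.002, -0.006, -1.0]]
ft_force: [-2.8, -4.6, -4.7]
grip_width: 0.0112
```

```bash
python3 - <<'E'
from h import *
o=env.observe();R=o['tool_rot'];print(o['position'],np.degrees(np.arctan2(R[1,1],R[0,1])),o['ft_force'],o['wrist_torque'],o['grip_width'])
E
```

```text
[ 0.51804869 -0.00171675  0.06712297] 19.960837315613652 [-2.78556343 -4.59580598 -4.74471163] [-0.79225279  0.29592636  0.52354724] 0.011175849600503659
```

Stop reached (1.21 rad, torque 0.52 N m). I'll press slightly further and hold for about 1 s.

Emit:
{"method": "apply_moves", "body": {"plan": [{"tx": 0, "ty": 0, "tz": 0, "rx": 0, "ry": 0, "rz": -0.02, "jaw": -1}, {"tx": 0, "ty": 0, "tz": 0, "rx": 0, "ry": 0, "rz": -0.02, "jaw": -1}, {"tx": 0, "ty": 0, "tz": 0, "rx": 0, "ry": 0, "rz": -0.02, "jaw": -1}, {"tx": 0, "ty": 0, "tz": 0, "rx": 0, "ry": 0, "rz": -0.02, "jaw": -1}, {"tx": 0, "ty": 0, "tz": 0, "rx": 0, "ry": 0, "rz": -0.02, "jaw": -1}, {"tx": 0, "ty": 0, "tz": 0, "rx": 0, "ry": 0, "rz": -0.02, "jaw": -1}, {"tx": 0, "ty": 0, "tz": 0, "rx": 0, "ry": 0, "rz": -0.02, "jaw": -1}, {"tx": 0, "ty": 0, "tz": 0, "rx": 0, "ry": 0, "rz": -0.02, "jaw": -1}, {"tx": 0, "ty": 0, "tz": 0, "rx": 0, "ry": 0, "rz": -0.02, "jaw": -1}, {"tx": 0, "ty": 0, "tz": 0, "rx": 0, "ry": 0, "rz": -0.02, "jaw": -1}, {"tx": 0, "ty": 0, "tz": 0, "rx": 0, "ry": 0, "rz": -0.02, "jaw": -1}]}}

```text
time_s: 48.25
position: [0.518, -0.0018, 0.0671]
tool_rot: [[-0.323, 0.947, -0.005], [0.947, 0.323, -0.004], [-0.002, -0.006, -1.0]]
ft_force: [-1.9, -3.5, -4.4]
grip_width: 0.0108
```

```bash
python3 - <<'E'
from h import *
o=env.observe();R=o['tool_rot'];print(o['position'],np.degrees(np.arctan2(R[1,1],R[0,1])),o['ft_force'],o['wrist_torque'],o['grip_width'])
s=snap('scene','s13.png');im=cv2.imread('pics/s13.png')
cv2.imwrite('pics/s13c.png',cv2.resize(im[120:220,280:410],None,fx=6,fy=6,interpolation=cv2.INTER_CUBIC))
E
```

```text
[ 0.51801154 -0.00176798  0.06714085] 18.815563569049473 [-1.89351477 -3.49160416 -4.38336313] [-0.6203918   0.1966153   0.87441604] 0.01081398045681788
```

View pics/s13c.png

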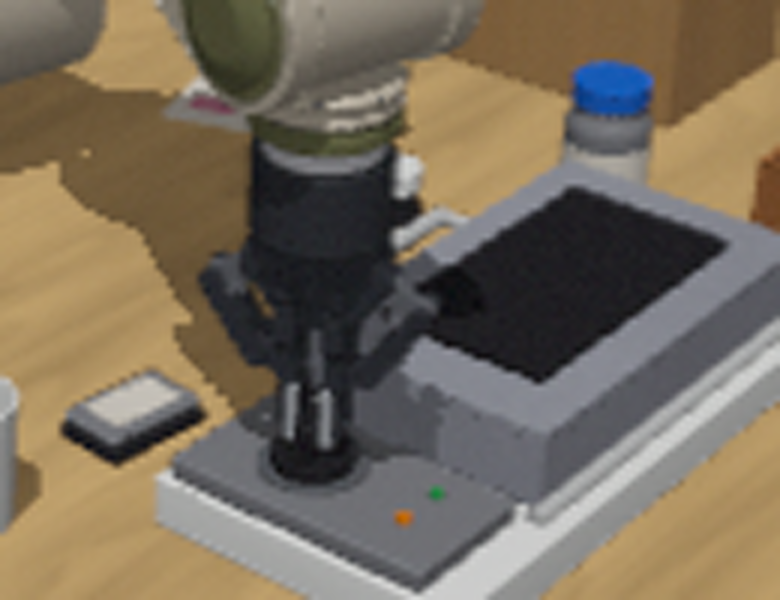

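Emit:
{"method": "apply_moves", "body": {"plan": [{"tx": 0, "ty": 0, "tz": 0, "rx": 0, "ry": 0, "rz": 0.03, "jaw": -0.6}, {"tx": 0, "ty": 0, "tz": 0, "rx": 0, "ry": 0, "rz": 0.03, "jaw": 0}, {"tx": 0, "ty": 0, "tz": 0, "rx": 0, "ry": 0, "rz": 0.03, "jaw": 0.5}, {"tx": 0, "ty": 0, "tz": 0, "rx": 0, "ry": 0, "rz": 0.03, "jaw": 0.5}, {"tx": 0, "ty": 0, "tz": 0, "rx": 0, "ry": 0, "rz": 0.03, "jaw": 0.5}, {"tx": 0, "ty": 0, "tz": 20, "rx": 0, "ry": 0, "rz": 0.03, "jaw": 0.5}, {"tx": 0, "ty": 0, "tz": 60, "rx": 0, "ry": 0, "rz": 0.03, "jaw": 0.5}, {"tx": 0, "ty": 0, "tz": 110, "rx": 0, "ry": 0, "rz": 0.03, "jaw": 0.5}, {"tx": -30, "ty": 0, "tz": 150, "rx": 0, "ry": 0, "rz": 0.03, "jaw": 0.5}, {"tx": -70, "ty": 0, "tz": 180, "rx": 0, "ry": 0, "rz": 0.03, "jaw": 0.5}, {"tx": -110, "ty": 0, "tz": 190, "rx": 0, "ry": 0, "rz": 0.03, "jaw": 0.5}, {"tx": -150, "ty": 0, "tz": 190, "rx": 0, "ry": 0, "rz": 0.03, "jaw": 0.5}]}}

```text
time_s: 49.5
position: [0.3671, -0.0016, 0.2586]
tool_rot: [[-0.351, 0.936, -0.001], [0.936, 0.351, -0.005], [-0.005, -0.003, -1.0]]
ft_force: [0.9, -0.3, -0.6]
grip_width: 0.0643
```

```bash
python3 - <<'E'
from h import *
d=snap('top','t14.png');s=snap('scene','s14.png')
tiles(d,lambda u,v:.047 if u<330 else .015)
print(env.observe()['time_s'],env.observe()['position'])
a=cv2.imread('pics/t14.png')[130:280,180:450];cv2.imwrite('pics/t14c.png',cv2.resize(a,None,fx=2.9,fy=2.9,interpolation=cv2.INTER_CUBIC))
a=cv2.imread('pics/s14.png')[120:290,190:440];cv2.imwrite('pics/s14c.png',cv2.resize(a,None,fx=3,fy=3,interpolation=cv2.INTER_CUBIC))
E
```

```text
px 377.5 175.2  xy 640.9 -272.4 ang 2.3 size 34.1 18.2
px 189.5 320.1  xy 128.6 374.0 ang 17.1 size 30.2 15.5
49.6 [ 0.36450095 -0.00096506  0.25767345]
```

View pics/t14c.png

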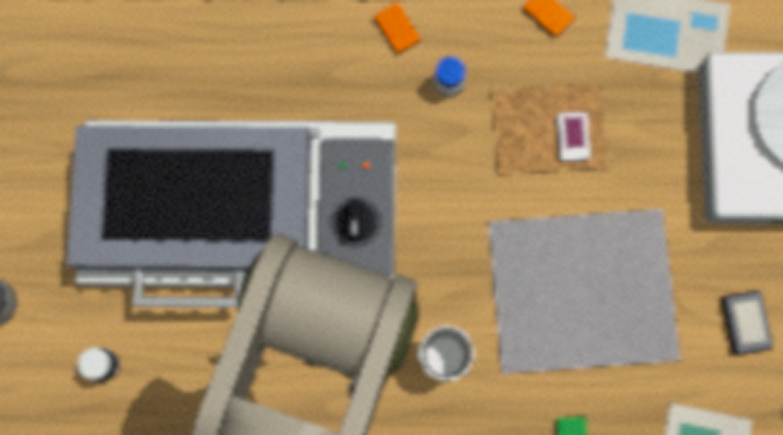

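View pics/s14c.png

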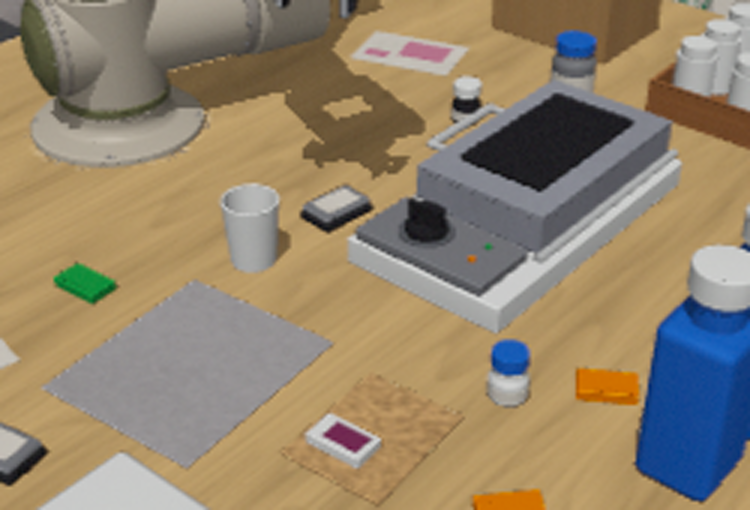

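The finished tile has been knocked about 30 mm along the mat, but it still lies flat and inside it. I'll check that it is at rest and that the knob is home.

Emit:
{"method": "apply_moves", "body": {"plan": [{"tx": 0, "ty": 0, "tz": 10, "rx": 0, "ry": 0, "rz": 0, "jaw": 0.5}, {"tx": 0, "ty": 0, "tz": 10, "rx": 0, "ry": 0, "rz": 0, "jaw": 0.5}, {"tx": 0, "ty": 0, "tz": 10, "rx": 0, "ry": 0, "rz": 0, "jaw": 0.5}, {"tx": 0, "ty": 0, "tz": 10, "rx": 0, "ry": 0, "rz": 0, "jaw": 0.5}, {"tx": 0, "ty": 0, "tz": 10, "rx": 0, "ry": 0, "rz": 0, "jaw": 0.5}, {"tx": 0, "ty": 0, "tz": 10, "rx": 0, "ry": 0, "rz": 0, "jaw": 0.5}]}}

```text
time_s: 50.2
position: [0.3646, -0.001, 0.2674]
tool_rot: [[-0.35, 0.937, -0.005], [0.937, 0.35, -0.004], [-0.002, -0.006, -1.0]]
ft_force: [0.2, -0.7, -0.4]
grip_width: 0.064
```

```bash
python3 - <<'E'
from h import *
d=snap('top','t15.png');s=snap('scene','s15.png')
tiles(d,lambda u,v:.016);print();tiles(s,lambda u,v:.016)
a=cv2.imread('pics/t15.png')
b=cv2.imread('pics/t11.png')
A=a[190:220,285:325];B=b[190:220,285:325]
print('knob diff',np.abs(A.astype(int)-B).mean())
m=cv2.resize(a[150:205,330:410],None,fx=8,fy=8,interpolation=cv2.INTER_CUBIC)
c=(.641,-.2724);
k=np.hstack([cv2.resize(A,None,fx=9,fy=9),cv2.resize(B,None,fx=9,fy=9)])
cv2.imwrite('pics/k15.png',k);cv2.imwrite('pics/m15.png',m)
E
```

```text
px 377.5 175.2  xy 640.6 -272.2 ang 1.2 size 34.0 17.7
px 189.4 320.2  xy 125.2 383.9 ang 17.7 size 30.7 16.0

px 331.2 136.9  xy 195.9 409.0 ang 17.1 size 63.9 43.6
px 305.1 265.3  xy 639.4 -274.1 ang 3.4 size 38.1 22.4
knob diff 2.7908333333333335
```

View pics/k15.png

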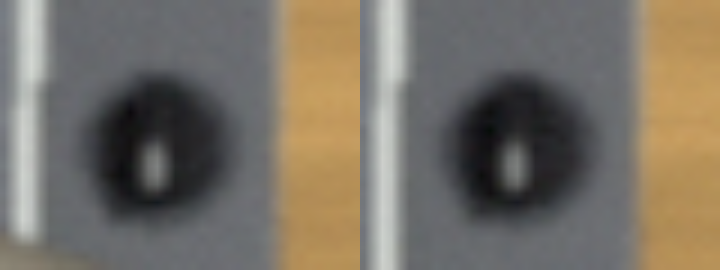

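View pics/m15.png

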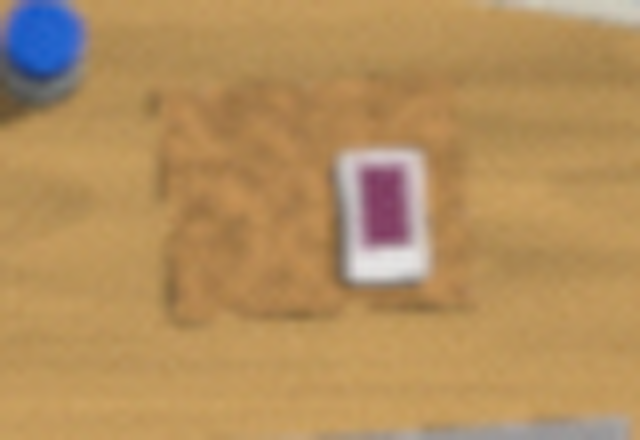

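The finished tile is at rest, flat and fully on the mat, and the knob looks the same as at home. I'm handing in.

```bash
python3 -c "
from rig import env
print(env.close_job())"
```

```text
the job is handed in; nothing more can be done
None
```

The job is done and handed in after about 50 s on the robot's clock; no verdict was reported.

- **Hood:** I opened it to its stop by the handle. After loading, I lowered it along its arc with the handle gripped the whole way, until it pressed firmly on the base. It looks the same as at the start.
- **Finished tile:** I laid it flat on the cork mat at about (645, -243) mm. Some time after the hood was loaded, it moved about 30 mm along the mat while the arm was not near it. I left it there because it is still flat and swatch up, with about 20 mm of mat to the nearest edge, and it was at rest in the last two pictures.
- **Waiting tiles:** All four were present. They lie swatch up on the bed at x ≈ 541 and y ≈ 294, 230, 166 and 102 mm, inside the hood's 62–332 mm clear span in y. I last checked them just before lowering the hood, since they can't be seen with it shut.
- **Start knob:** With the hood shut, I turned it clockwise to its stop (about 1.2 rad, torque rising to 0.87 N m), held it for about 1 s and opened the gripper. It sprang back and matches its earlier home picture.
- **Other objects:** They looked unmoved in the pictures, though I did not measure each one. The arm ended clear of everything.

The two cameras differed by about 2 mm, which is within their calibration. No check failed.

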